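# Size a fired clay test rod in the ring gauge

### The arm

A 6-joint arm with a two-finger parallel gripper is mounted at the origin on the work surface. World frame = base frame: x ahead of the robot, y to its left, z up, the work surface at z = 0. Lengths are in m, angles in degrees, forces in N, time in s.
With the tool pointing down it reaches from about 0.375 to 0.9 m from the base axis. Payload 3.1 kg.
Tool frame: the origin (TCP) lies midway between the tips of the shut fingers; the grasp point (between the pads) lies 19 mm behind it; x points along the fingers, z is the direction in which the jaws open and shut, and the axes are right-handed (so a half turn about x gives the same grasp; the last joint's range is limited). The gripper opens to 87 mm and grips with 3 to 60 N. Pads are 19 mm wide; open, the fingers measure 117 mm over their backs; the gripper's body (75 mm by 190 mm) begins 51 mm behind the grasp point.
Start: joints at [-77.493, 30.224, 82.088, -0, 67.689, -10.227], TCP at [0.242, -0.576, 0.223] pointing down, gripper open.
Joint ranges: [-176.69, 176.69], [-43.24, 126.21], [12.49, 139.97], [-82, 262], [0, 151.66], [-163.58, 163.58]. Speed limits (degrees/s): [159.86, 159.86, 180, 180, 180, 180].

### API

Orientations are given as a 3x3 rotation matrix whose columns are the frame's x, y, z axes.
In Python, from rig import * gives the robot as it stands.
- The arm moves only by the tool play_rows, never from a script. Its argument "rows" is a list that holds one entry, the list of rows, each a list of 7 numbers: the shift along the tool's x, y, z in m, then the turn, a rotation vector about the tool's x, y, z in degrees, then the finger opening in m, from 0 to 0.087. A call has 1 to 12 rows; each row is the pose to reach, as a shift and turn from the pose commanded when the call began, along the tool's axes at that moment; what a row does not reach only later rows make up. A row lasts 1/10 s, in which the tool goes at most 50 mm and 8.59 degrees, less where a joint would pass 70% of its speed; a pose out of reach is approached as far as the arm can. A call with a gripper value outside its range is refused whole. The fingers move at their own pace and stop on an object; the grip force is fixed at half the most. Time passes only in rows, so rows that repeat a pose let the fingers close. It gives the time, the measured TCP pose, the force and the opening at its end, in the units of the state.
- read_state(): the state, without advancing time (a new reading comes with each control period).
- capture(name): name is "side" or "top" or "wrist"; returns a dict with "pixels" (420x560x3 uint8, red, green, blue), "intrinsics" (3x3 intrinsics, pixels), "rvec" (rotation vector, rad) and "tvec" (3), from world to camera coordinates, as OpenCV has them. Camera axes: x right, y down, z forward; pixel columns grow to the right and rows downward; lengths in m; the calibration is good to about 2 mm. A picture is of the moment at which its call begins. There is no depth.
- hand_in(): hands the job in, once; it reports no verdict.
Trained networks look in the newest picture that a camera, given by its name, has taken for a name from the list of things; names that differ only in an ending like _2 or _b are one class to them, and where a whole thing is asked for, a point or a joint stands for the part that bears it (a point fixed in the world has none). Each returns a list of dicts, best first, with "p" (0 to 1); they miss things now and then, are a little off and sometimes report something else, mostly with a low value. They report only what shows in the picture. A call takes as long as a camera call. They do not tell look-alikes from the thing itself.
- trace(camera, target): "mask" (420x560 bool, what is visible of it) and "at" ([column, row] in pixels, amid what is visible of it).
The state is a dict: "time_s": time; "joint_positions": joint angles; "qvel": joint speeds; "tau": joint torques, N m; "position": TCP position; "tcp_rot": TCP orientation; "force": force on the tool from outside, world axes, zero at the start; "moment": the same for the moment, N m; "opening": opening from 0.0 (shut) to 1.0 (fully open).
Only numpy, scipy, OpenCV 4.12 (cv2) and the standard library are available. Lean on these libraries where they do the work, as an engineer would, in place of code of your own. Each camera call takes 0.05 s, during which the arm holds its last target.

### The job

Take the thicker of the two fired clay test rods from the wooden rest and pass it lengthwise through the gauge's row of shrinking rings, biggest ring first, until a ring stops it. Press it lightly home against that ring for a moment, then let go and leave it lying in the rings with its end against the ring that stopped it. Be gentle: bisque chips if it is forced against the gauge, and the gauge must not be knocked; leave the thinner rod and the other things alone.

Things in the scene. Friction and masses are not known exactly. Their poses are not given: they have to be found in the camera images.
- thick_rod_mid (a point): Centre of the thicker test rod: plain bisque cylinder, diameter 26 mm, length 190 mm, 1 mm chamfer on both ends, about 0.2 kg, both ends alike; y = its long axis. Lies level, axis 48 mm above the table, in one of the rest's two notches (which one varies). Grip it 40 to 60 mm behind its middle, away from the gauge, or the fingers meet ring 1 before the rod is home.
- thin_rod_mid (a point): Centre of the thinner test rod: same look and length, diameter 20 mm, axis 44 mm above the table, in the other notch. Not to be used or moved.
- rod_rest: Fixed wooden rest under both rods; origin on the table under its centre, y along the rods, which lie at x = -38 and +38 mm. V blocks 10 mm thick and up to 45 mm high stand at y = -82 and +82 mm; between them the rods are free, with only a bar 30 mm wide, 10 mm high between them.
- ring1_c (a point): Centre of ring 1, the first and biggest of four upright steel rings in a row, 90 mm above the table. Its y axis is the gauge's axis, in the direction the rod is pushed; z is up. Every ring: 56 mm outside, 8 mm thick (4 mm either side of its centre), centre 90 mm high. Bores in order: 36, 33, 30 and 23 mm. The thick rod passes the first three; ring 4 stops it.
- gauge: The fixed ring gauge; origin on the table under ring 1, axes as ring 1. Bed 70 mm wide, 14 mm high, y = -35 to 145 mm. Ring centres at y = 0, 36, 72 and (ring 4, set anew each time) 100 to 116 mm. Rings 1, 2, 4 are in line; ring 3 is set by hand, up to 4 mm off to either side (along x): the rod's end may catch on its rim, then back off a little, shift sideways and feel again.
- mug: Bystander: cream mug, 76 mm wide, 85 mm high, origin under its centre.
- glaze_bowl: Bystander: small bisque bowl, 110 mm wide, 50 mm high, origin under its centre.
- brush_grip (a point): Bystander: a brush lying on the table; this point is on its handle.
- pin (a joint): Tell-tale pin, 8 mm thick, in the middle of ring 4, on a weak spring (0.5 N): 0 = free, standing 6 mm proud of the ring's near face; 0.006 m = pushed flush by the rod's end, i.e. rod home. Feel for rims and stop at 10 to 15 mm/s, halting at 3 to 4 N; the rings do not give way. Pressing home is a push of 5 to 10 N for half a second; over 25 N between rod and gauge chips the rod.
There are look-alikes about, which are no part of the job. What is shaped like the part that bears thick_rod_mid but blue or yellow is not meant.

How it is judged (in metres and radians):
On the way, in this order (a step that is already met when the one before it is completed fails the run):
1. the thick rod's end has entered the first ring, in line with it (y of thick_rod_mid in the frame of ring1_c above -0.095 m and angle between the y axis of thick_rod_mid and the y axis of ring1_c, either way round below 0.2 rad and distance between thick_rod_mid and ring1_c below 0.1 m), for 0.1 s.
2. the rod is pressed home against the fourth ring (pin pushed in, more than 4 N on the gauge for 0.2 s) (value of joint pin above 0.0045 m and y of thick_rod_mid in the frame of ring1_c above -0.002 m and contact force between thick_rod and gauge above 4 N), for 0.2 s.
At the end, for the whole second after the job is handed in: The thick rod lies at rest and released in the first three rings, in line with the gauge within 0.17 rad, its end within 3 mm of the near face of ring 4 (pin pushed in by more than 3 of its 6 mm) (value of joint pin above 0.003 m and y of thick_rod_mid in the frame of ring1_c above -0.002 m and distance between thick_rod_mid and ring1_c below 0.023 m and angle between the y axis of thick_rod_mid and the y axis of ring1_c, either way round below 0.17 rad and linear speed of thick_rod below 0.02 m/s); the robot touches nothing.
It fails at once if the thick rod is forced against the gauge (over 25 N) (contact force between thick_rod and gauge above 25 N).
It fails at once if the robot hits the gauge (over 20 N) (contact force between any of the arm, the fingers and gauge above 20 N).
It fails at once if the thin rod is moved more than 15 mm (distance of thin_rod_mid from where it was at the start of the episode above 0.015 m).
It fails at once if a bystander is moved more than 20 mm (distance of any of mug, glaze_bowl, brush_grip from where it was at the start of the episode above 0.02 m).
It also fails if it takes over 61 s, if anything falls off the work surface, if the arm or the gripper's body presses on something with over 40 N, if the wrist force passes 120 N, or if a joint passes its speed limit or range.

## Working session

There is one attempt and no reset: what is moved stays moved. The work goes in short steps, Python scripts to look and compute and a tool call to move; the robot and the scene stay as the last step left them, time stands still between calls to the robot, and variables do not carry over. Pictures are saved under pics/ and viewed, and the job is handed in when it is done.

Besides the shell and the picture viewer there is one more tool, called after "Request:" as name([rows], argument=value, ...), one row to a line, values as JSON. play_rows: Moves the arm, as the interface text tells. Its arguments: {"type":"object","properties":{"rows":{"type":"array"}},"required":["rows"]}

```bash
ls; mkdir -p pics
python3 - <<'E'
from rig import *
import cv2,json
s=read_state(); print(s)
for n in("side","top","wrist"):
    c=capture(n); cv2.imwrite(f"pics/{n}0.png",c["pixels"][:,:,::-1]); print(n,c["intrinsics"],c["rvec"],c["tvec"])
    for t in ("thick_rod_mid","thin_rod_mid","rod_rest","ring1_c","gauge","mug","glaze_bowl","brush_grip","pin"):
        try: print(t,[(round(d["p"],2),[round(float(v),1) for v in d["at"]],int(d["mask"].sum())) for d in trace(n,t)])
        except Exception as e: print(t,e)
E
```

```text
pics
{'time_s': 0.0, 'joint_positions': array([-7.74911546e+01,  3.02795353e+01,  8.21569536e+01, -5.98922271e-04,
        6.76879836e+01, -1.02266444e+01]), 'qvel': array([-0.0041112 , -0.0270332 ,  0.03716887,  0.09701663, -0.02295206,
       -0.00934649]), 'tau': array([-1.01734436e-04, -4.40047181e+01, -1.76591009e+01,  6.30972558e-02,
        5.82060940e-02, -1.68246243e-04]), 'position': array([ 0.24141794, -0.57569629,  0.22156237]), 'tcp_rot': array([[-4.79973549e-04,  9.22297430e-01,  3.86480557e-01],
       [ 2.11879114e-03,  3.86480672e-01, -9.22295073e-01],
       [-9.99997640e-01,  3.76194339e-04, -2.13965612e-03]]), 'force': array([ 0.13477284, -0.26780525,  0.48875997]), 'moment': array([0.00866843, 0.04564358, 0.00158012]), 'opening': 1.0002068888785263}
side [[508.10495056   0.         273.14437269]
 [  0.         508.10495056 210.21560914]
 [  0.           0.           1.        ]] [ 2.33004348 -0.10438965  0.06496026] [-0.5533186   0.12584664  1.05500997]
thick_rod_mid [(0.88, [177.4, 351.0], 1604), (0.82, [268.8, 352.5], 1454), (0.59, [394.9, 346.3], 1580), (0.58,
[... 678 characters left out ...]
od_mid [(0.61, [409.8, 204.9], 663), (0.25, [413.4, 234.0], 867)]
rod_rest [(0.76, [411.9, 220.9], 1075)]
ring1_c [(0.65, [264.0, 239.0], 2054)]
gauge [(0.9, [262.1, 239.5], 1934)]
mug [(0.72, [305.1, 135.3], 1110)]
glaze_bowl [(0.81, [202.4, 299.3], 1693), (0.23, [418.5, 233.8], 887)]
brush_grip [(0.8, [153.7, 224.0], 994)]
pin [(0.3, [413.3, 234.4], 860)]
wrist [[316.85146906   0.         277.26074793]
 [  0.         316.85146906 213.137893  ]
 [  0.           0.           1.        ]] [-2.41704635  1.60769907  0.22169666] [-0.62549396 -0.03382568  0.3904635 ]
thick_rod_mid [(0.76, [9.9, 21.5], 1035)]
thin_rod_mid []
rod_rest []
ring1_c []
gauge []
mug []
glaze_bowl []
brush_grip []
pin []
```

View pics/side0.png

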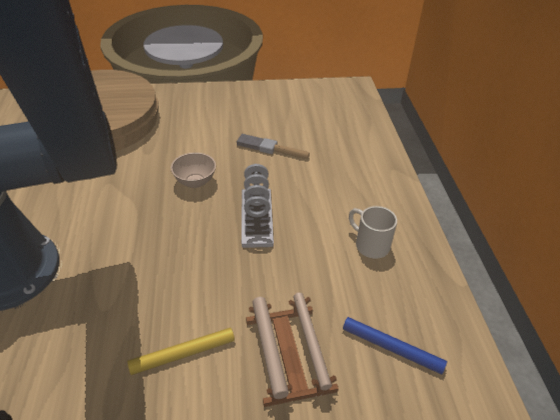

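View pics/top0.png

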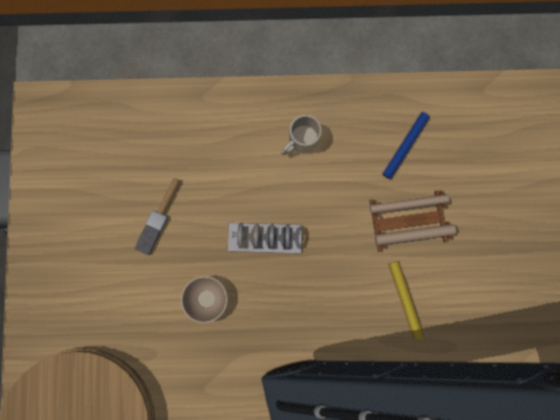

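View pics/wrist0.png

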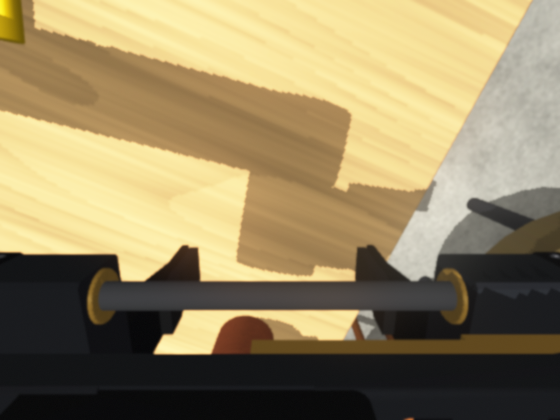

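```bash
cat > h.py <<'E'
import numpy as np,cv2
from rig import *
def cam(c):
    R=cv2.Rodrigues(np.array(c["rvec"],float))[0]; return np.array(c["intrinsics"]),R,np.array(c["tvec"]).ravel()
def ray(c,uv,z):
    K,R,t=cam(c); d=R.T@np.linalg.inv(K)@np.array([uv[0],uv[1],1.]); o=-R.T@t
    return o+d*(z-o[2])/d[2]
def proj(c,P):
    K,R,t=cam(c); p=(R@np.atleast_2d(P).T).T+t; q=(K@p.T).T; return q[:,:2]/q[:,2:]
def axis(mask):
    ys,xs=np.nonzero(mask); r=cv2.minAreaRect(np.c_[xs,ys].astype(np.float32)); return r
E
python3 - <<'E'
from h import *
for n,(x0,x1,y0,y1) in {"top":(365,465,185,255),"side":(240,345,285,410)}.items():
    c=capture(n); cv2.imwrite(f"pics/{n}_rods.png",cv2.resize(c["pixels"][y0:y1,x0:x1,::-1],None,fx=6 if n=="top" else 4.8,fy=6 if n=="top" else 4.8,interpolation=cv2.INTER_CUBIC))
    x0,x1,y0,y1=(220,315,210,265) if n=="top" else (225,290,155,255)
    cv2.imwrite(f"pics/{n}_g.png",cv2.resize(c["pixels"][y0:y1,x0:x1,::-1],None,fx=6,fy=6,interpolation=cv2.INTER_CUBIC))
    for t,z in(("thick_rod_mid",.048),("thin_rod_mid",.044)):
        for d in trace(n,t)[:4]:
            r=axis(d["mask"]); b=cv2.boxPoints(r)
            e=[(b[i]+b[(i+1)%4])/2 for i in range(4)]
            w=[ray(c,v,z) for v in e]
            i=0 if np.linalg.norm(w[0]-w[2])>np.linalg.norm(w[1]-w[3]) else 1
            print(n,t,round(d["p"],2),d["at"],"len",np.linalg.norm(w[i]-w[i+2]).round(3),"wid",np.linalg.norm(w[1-i]-w[3-i]).round(4),w[i].round(4),w[i+2].round(4))
    print(ray(c,(264,239) if n=="top" else (257,210),.05))
E
```

```text
top thick_rod_mid 0.96 [405.4, 298.4] len 0.188 wid 0.0263 [ 0.4612 -0.1948  0.048 ] [ 0.2803 -0.2466  0.048 ]
top thick_rod_mid 0.73 [414.3, 235.4] len 0.194 wid 0.0257 [ 0.5359 -0.3476  0.048 ] [ 0.5133 -0.1546  0.048 ]
top thin_rod_mid 0.85 [405.3, 203.5] len 0.192 wid 0.0223 [ 0.61   -0.3371  0.044 ] [ 0.588  -0.1462  0.044 ]
[0.52186138 0.11015163 0.05      ]
side thick_rod_mid 0.82 [394.5, 345.3] len 0.184 wid 0.0332 [ 0.6626 -0.2176  0.048 ] [ 0.8152 -0.32    0.048 ]
side thick_rod_mid 0.73 [267.8, 353.4] len 0.203 wid 0.0286 [ 0.5111 -0.1469  0.048 ] [ 0.5352 -0.3483  0.048 ]
side thick_rod_mid 0.66 [179.7, 353.1] len 0.182 wid 0.0311 [ 0.4627 -0.2238  0.048 ] [ 0.2867 -0.2718  0.048 ]
side thin_rod_mid 0.9 [312.1, 343.2] len 0.199 wid 0.0226 [ 0.587  -0.1407  0.044 ] [ 0.6109 -0.3387  0.044 ]
[0.52775322 0.08856404 0.05      ]
```

View pics/top_rods.png

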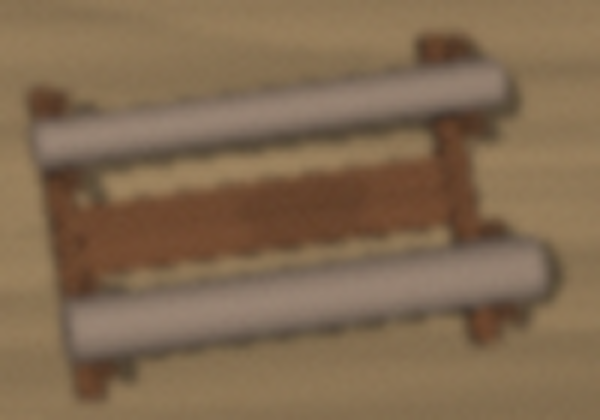

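View pics/side_rods.png

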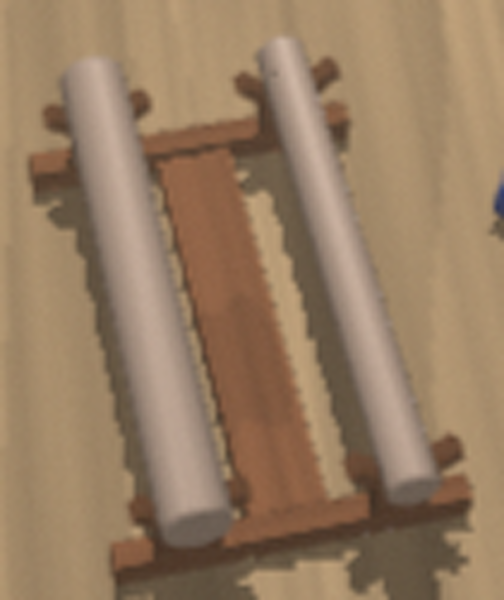

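View pics/top_g.png

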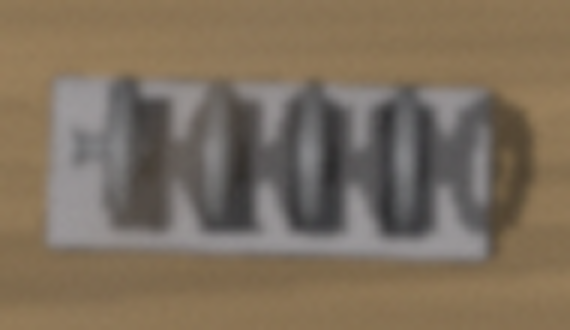

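View pics/side_g.png

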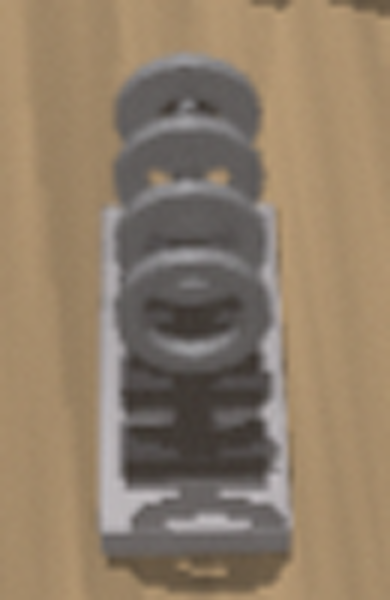

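Run:
```python
from h import *
from scipy.optimize import least_squares
s=read_state();w=capture("wrist");K,R,t=cam(w);o=-R.T@t
T=s["tcp_rot"];print("cam pos in tool",T.T@(o-s["position"]),"cam axes in tool (cols)\n",(T.T@R.T).round(3))
ct=capture("top");cs=capture("side")
f=lambda x,y,a,b:((x+.5)/6-.5+a,(y+.5)/6-.5+b)
# local gauge coords x,y,z
L=[];U=[];C=[]
for l,p in [((-35,145,14),(48,245)),((35,145,14),(52,77)),((35,-35,14),(490,90)),((-35,-35,14),(488,260)),
  ]: L.append(l);U.append(f(*p,220,210));C.append(0)
for l,p in [((-35,-35,14),(102,535)),((35,-35,14),(290,535)),((-35,-35,0),(104,552)),((35,-35,0),(288,554))]:
  L.append(l);U.append(f(*p,225,155));C.append(1)
for p,z in (((199.5,311),90),):
  L.append((0,-4,90));U.append(f(*p,225,155));C.append(1)
L=np.array(L)/1000.;U=np.array(U);C=np.array(C)
def W(p,L):
    c,s_=np.cos(p[2]),np.sin(p[2]);return np.c_[p[0]+c*L[:,0]-s_*L[:,1],p[1]+s_*L[:,0]+c*L[:,1],L[:,2]]
def res(p,idx=slice(None)):
    w=W(p,L);q=np.where(C[:,None]==0,proj(ct,w),proj(cs,w));return ((q-U)[idx]).ravel()
for idx in (slice(None),C==0,C==1):
    r=least_squares(lambda p:res(p,idx),[.52,.07,0.]);print(r.x,np.rad2deg(r.x[2]),r.fun.round(1))
```

```text
cam pos in tool [-1.63131514e-01  7.39810841e-02  5.67049527e-06] cam axes in tool (cols)
 [[-0.001 -0.272  0.962]
 [ 0.    -0.962 -0.272]
 [ 1.    -0.     0.001]]
[ 0.52545714  0.05649254 -0.05695698] -3.2633948512185076 [-1.   0.1 -0.4 -0.4 -0.2 -0.2 -0.7 -0.  -0.3 -0.1  0.6 -0.7 -0.5  1.4
  0.8  0.5 -0.9  1.7]
[ 0.5252209   0.0550979  -0.05451951] -3.123737586977582 [-0.4  0.3  0.2 -0.2  0.3 -0.2 -0.1 -0. ]
[ 0.52692298  0.05803208 -0.09989802] -5.723734698506497 [-0.4 -1.2  0.5 -0.7 -0.5  0.3  0.8  0.4 -0.4  1.1]
```

```bash
cat >> h.py <<'E'
from scipy.spatial.transform import Rotation as Ro
def target(pos,yaw_deg):
    # tool x down, y along yaw+90 heading (push dir), z across
    a=np.deg2rad(yaw_deg); T=np.c_[[0,0,-1.],[-np.sin(a),np.cos(a),0],[np.cos(a),np.sin(a),0]]
    s=read_state(); M=s["tcp_rot"]; d=M.T@(np.array(pos)-s["position"])
    print("pos",s["position"].round(4),"t",s["time_s"],"F",s["force"].round(2),"shift",d.round(4),"rotvec",Ro.from_matrix(M.T@T).as_rotvec(degrees=True).round(2))
E
python3 - <<'E'
from h import *
target((.5302,-.3026,.16),6.7)
E
```

```text
pos [ 0.2416 -0.5764  0.2226] t 1.95 F [-0.8   0.38 -0.3 ] shift [ 0.0625  0.372  -0.141 ] rotvec [-73.96  -0.     0.  ]
```

Request:
play_rows([
  [[0.005, 0.03, -0.011, -6, 0, 0, 0.06], [0.012, 0.07, -0.027, -14, 0, 0, 0.06], [0.019, 0.115, -0.043, -22, 0, 0, 0.06], [0.027, 0.16, -0.06, -30, 0, 0, 0.06], [0.035, 0.205, -0.077, -38, 0, 0, 0.06], [0.042, 0.25, -0.094, -46, 0, 0, 0.06], [0.05, 0.29, -0.11, -54, 0, 0, 0.06], [0.056, 0.33, -0.125, -62, 0, 0, 0.06], [0.06, 0.355, -0.135, -69, 0, 0, 0.06], [0.0625, 0.372, -0.141, -74, 0, 0, 0.06], [0.0625, 0.372, -0.141, -74, 0, 0, 0.06], [0.0625, 0.372, -0.141, -74, 0, 0, 0.06]],
])

```text
time_s: 3.15
position: [0.53, -0.3027, 0.16]
tcp_rot: [[-0.0, -0.116, 0.993], [-0.0, 0.993, 0.116], [-1.0, -0.0, -0.001]]
force: [-0.3, 0.4, -0.1]
opening: 0.686
```

Run:
```python
from h import *
target((.5302,-.3026,.16),6.7)
c=capture("wrist");im=c["pixels"][:,:,::-1].copy()
for m in ("thick_rod_mid","thin_rod_mid"):
  for d in trace("wrist",m):
    cn,_=cv2.findContours(d["mask"].astype(np.uint8),0,1);cv2.drawContours(im,cn,-1,(0,255,0) if "ck" in m else (0,0,255),1);print(m,d["p"],d["at"],axis(d["mask"]))
d0=np.array([-.117,.993,0]);g=np.array([.524,-.250,.048])
for s in(-.053,0,.095): 
    p=proj(c,g+d0*s)[0];print(p);cv2.circle(im,tuple(int(v) for v in p),4,(255,0,0),1)
cv2.imwrite("pics/w1.png",im)
```

```text
pos [ 0.53   -0.3027  0.16  ] t 3.15 F [-0.31  0.37 -0.06] shift [0.     0.0001 0.0002] rotvec [-0.01 -0.03  0.02]
thick_rod_mid 0.71 [280.6, 135.0] ((278.5, 138.5), (237.0, 33.0), 90.0)
thick_rod_mid 0.69 [499.5, 161.8] ((505.19903564453125, 167.87899780273438), (179.81838989257812, 32.22764587402344), 45.70732116699219)
thick_rod_mid 0.62 [113.6, 101.5] ((112.14324951171875, 102.77980041503906), (31.49357795715332, 213.9315185546875), 79.59229278564453)
thick_rod_mid 0.52 [368.6, 132.5] ((366.6470947265625, 138.78977966308594), (25.40481185913086, 233.35684204101562), 4.214178562164307)
thin_rod_mid 0.58 [366.5, 131.0] ((367.2093200683594, 138.7554473876953), (26.139204025268555, 233.0638427734375), 3.6913859844207764)
[278.07769389 208.88790297]
[278.10075114 148.98003304]
[278.14896182  23.71800196]
```

View pics/w1.png

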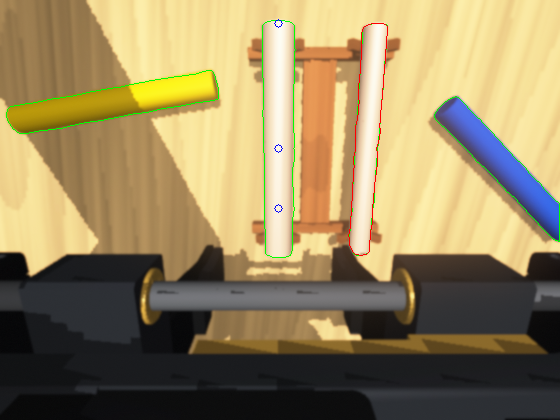

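Request:
play_rows([
  [[0.03, 0, 0.0003, 0, 0, 0, 0.06], [0.07, 0, 0.0003, 0, 0, 0, 0.06], [0.105, 0, 0.0003, 0, 0, 0, 0.06], [0.125, 0, 0.0003, 0, 0, 0, 0.06], [0.131, 0, 0.0003, 0, 0, 0, 0.06], [0.131, 0, 0.0003, 0, 0, 0, 0.04], [0.131, 0, 0.0003, 0, 0, 0, 0.02], [0.131, 0, 0.0003, 0, 0, 0, 0.01], [0.131, 0, 0.0003, 0, 0, 0, 0.01], [0.131, 0, 0.0003, 0, 0, 0, 0.01], [0.131, 0, 0.0003, 0, 0, 0, 0.01], [0.131, 0, 0.0003, 0, 0, 0, 0.01]],
])

```text
time_s: 4.5
position: [0.5305, -0.3028, 0.0298]
tcp_rot: [[0.0, -0.118, 0.993], [-0.001, 0.993, 0.118], [-1.0, -0.001, 0.0]]
force: [-1.8, -0.1, 5.2]
opening: 0.273
```

Request:
play_rows([
  [[-0.01, 0, 0, 0, 0, 0, 0.01], [-0.03, 0, 0, 0, 0, 0, 0.01], [-0.06, 0, 0, 0, 0, 0, 0.01], [-0.085, 0, 0, 0, 0, 0, 0.01], [-0.1, 0, 0, 0, 0, 0, 0.01], [-0.1, 0, 0, 0, 0, 0, 0.01], [-0.1, 0, 0, 0, 0, 0, 0.01]],
])

```text
time_s: 5.2
position: [0.5302, -0.3022, 0.1288]
tcp_rot: [[-0.0, -0.117, 0.993], [0.0, 0.993, 0.117], [-1.0, 0.0, -0.0]]
force: [-0.2, 0.8, -2.1]
opening: 0.276
```

Run:
```python
from h import *
s=read_state();print(s["force"],s["moment"],s["position"],s["opening"])
c=capture("side");d=max(trace("side","thick_rod_mid"),key=lambda d:0);
cv2.imwrite("pics/s2.png",c["pixels"][:,:,::-1])
c=capture("wrist");cv2.imwrite("pics/w2.png",c["pixels"][:,:,::-1])
```

```text
[-0.22808921  0.76556303 -2.12382716] [-0.03390962 -0.05841938  0.01369357] [ 0.53022212 -0.30218924  0.12881236] 0.27574498040357925
```

View pics/s2.png

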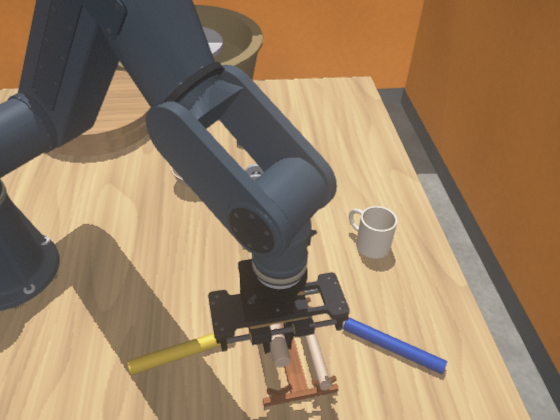

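View pics/w2.png

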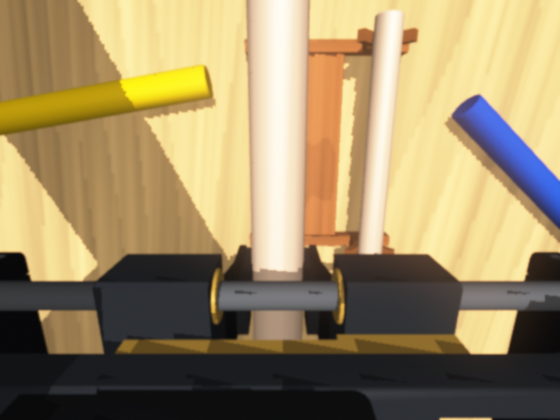

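Run:
```python
from h import *
target((.454,.029,.19),-3.2)
```

```text
pos [ 0.5296 -0.3018  0.1276] t 5.35 F [-0.33 -1.26 -2.1 ] shift [-0.0616  0.3376 -0.0365] rotvec [ 9.93 -0.12 -0.12]
```

Request:
play_rows([
  [[-0.02, 0.01, -0.001, 0.5, 0, 0, 0.01], [-0.04, 0.04, -0.005, 1, 0, 0, 0.01], [-0.0616, 0.08, -0.009, 2, 0, 0, 0.01], [-0.0616, 0.12, -0.013, 3.5, 0, 0, 0.01], [-0.0616, 0.165, -0.018, 5, 0, 0, 0.01], [-0.0616, 0.21, -0.023, 6.5, 0, 0, 0.01], [-0.0616, 0.255, -0.028, 8, 0, 0, 0.01], [-0.0616, 0.295, -0.033, 9, 0, 0, 0.01], [-0.0616, 0.325, -0.035, 9.9, 0, 0, 0.01], [-0.0616, 0.3376, -0.0365, 9.9, 0, 0, 0.01], [-0.0616, 0.3376, -0.0365, 9.9, 0, 0, 0.01], [-0.0616, 0.3376, -0.0365, 9.9, 0, 0, 0.01]],
])

```text
time_s: 6.55
position: [0.4552, 0.0277, 0.1904]
tcp_rot: [[0.0, 0.055, 0.999], [-0.001, 0.999, -0.055], [-1.0, -0.001, 0.0]]
force: [-0.4, -1.0, -2.9]
opening: 0.274
```

Run:
```python
from h import *
s=read_state();print(s["force"],s["moment"],s["position"],s["tcp_rot"].round(4))
c=capture("wrist");np.save("w3.npy",c,allow_pickle=True);cv2.imwrite("pics/w3.png",c["pixels"][:,:,::-1])
c=capture("side");np.save("s3.npy",c,allow_pickle=True);cv2.imwrite("pics/s3.png",c["pixels"][:,:,::-1])
```

```text
[-0.40541895 -1.02438804 -2.87040718] [-0.15119621 -0.10610497 -0.0396087 ] [0.45524094 0.02770622 0.19043156] [[ 3.000e-04  5.460e-02  9.985e-01]
 [-7.000e-04  9.985e-01 -5.460e-02]
 [-1.000e+00 -7.000e-04  3.000e-04]]
```

View pics/w3.png

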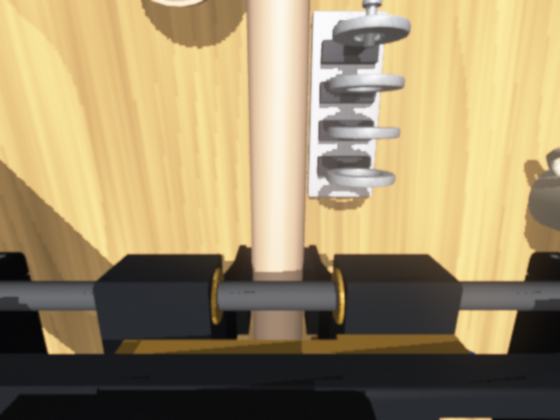

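View pics/s3.png

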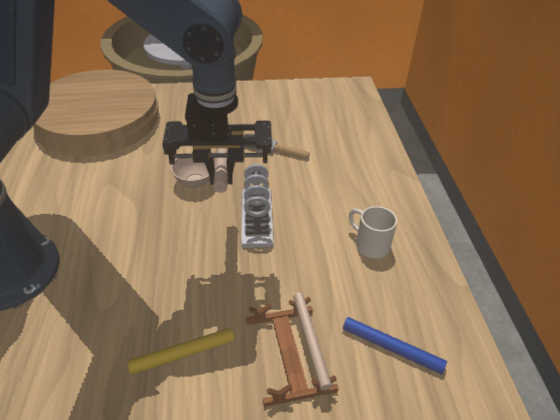

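Run:
```python
from h import *
c=np.load("w3.npy",allow_pickle=True).item();im=c["pixels"][0:205,300:420,::-1]
z=cv2.resize(im,None,fx=6,fy=6,interpolation=cv2.INTER_CUBIC)
def g(z):
    for i in range(0,z.shape[1],60): cv2.line(z,(i,0),(i,z.shape[0]),(0,255,255) if i%300==0 else (0,120,120),1)
    for i in range(0,z.shape[0],60): cv2.line(z,(0,i),(z.shape[1],i),(0,255,255) if i%300==0 else (0,120,120),1)
    return z
cv2.imwrite("pics/w3a.png",z[:600]);cv2.imwrite("pics/w3b.png",z[600:])
```

```text
(no output)
```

View pics/w3a.png

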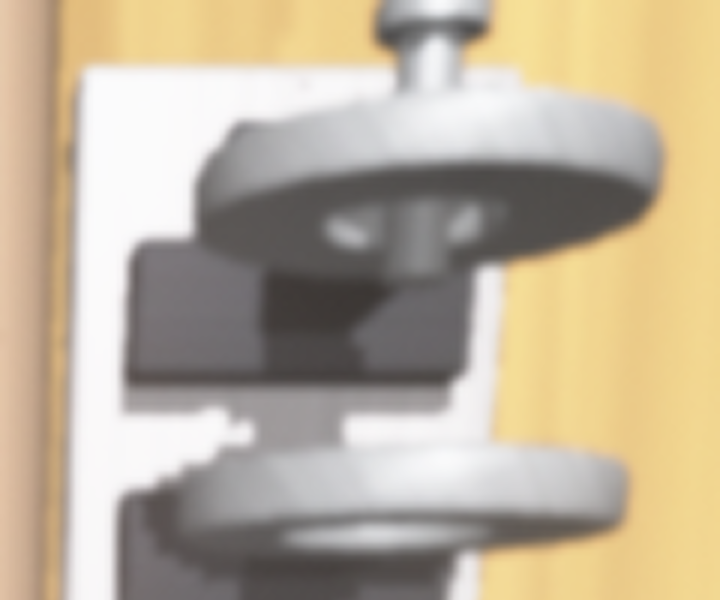

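View pics/w3b.png

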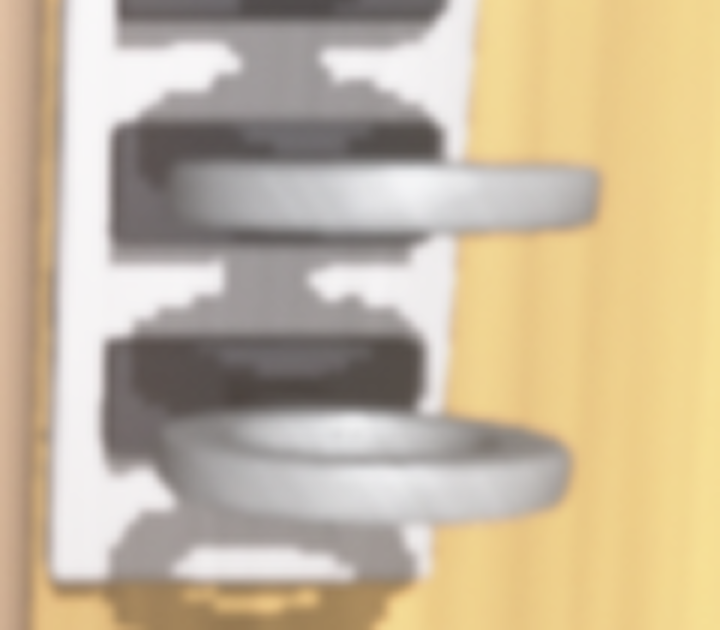

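```bash
cat > fit.py <<'E'
from h import *
from scipy.optimize import least_squares
def W(p,L):
    c,s_=np.cos(p[2]),np.sin(p[2]);return np.c_[p[0]+c*L[:,0]-s_*L[:,1],p[1]+s_*L[:,0]+c*L[:,1],L[:,2]]
th=np.linspace(0,2*np.pi,361)
def ring(xo,y):
    # slight edge round ignored
    return np.vstack([np.c_[xo+.028*np.cos(th),np.full(361,y+d),.09+.028*np.sin(th)] for d in(-.004,.004)])
if __name__=="__main__":
    c=np.load("w3.npy",allow_pickle=True).item()
    f=lambda v,o:(np.array(v)+.5)/6-.5+o
    M={1:(160,572,1008,1124),2:(170,600,758,838),3:(174,628,440,552),4:(196,663,88,280)}
    bed=[((-.035,-.035,.014),(52,1182)),((.035,-.035,.014),(428,1178)),((-.035,.145,.014),(80,68)),((.035,.145,.014),(520,68))]
    def res(p,full=False):
        r=[]
        ys=[0,.036,.072,p[4]];xs=[0,0,p[3],0]
        for i in range(4):
            q=proj(c,W(p,ring(xs[i],ys[i])))+p[5:7]
            m=M[i+1]; r+=[q[:,0].min()-f(m[0],300),q[:,0].max()-f(m[1],300),q[:,1].min()-f(m[2],0),q[:,1].max()-f(m[3],0)]
        for l,u in bed:
            q=proj(c,W(p,np.array([l])))[0]+p[5:7]; r+=[q[0]-f(u[0],300),q[1]-f(u[1],0)]
        r+=list(np.array(p[5:7])/4)
        return np.array(r)
    for k in (0,1):
        mask=np.ones(7); 
        if k==0: mask[5:]=0
        g=least_squares(lambda p:res(p*mask+0),[.5255,.0555,-.05,0.,.108,0,0],x_scale=[.01,.01,.05,.005,.01,1,1],loss="soft_l1")
        print(g.x.round(4),np.rad2deg(g.x[2]).round(2));print(res(g.x*mask).round(1))
E
python3 fit.py
```

```text
[ 5.253e-01  5.530e-02 -5.190e-02 -5.000e-04  1.078e-01  0.000e+00
  0.000e+00] -2.97
[-0.8  0.5 -0.6  0.6 -0.7  0.5  0.4 -0.5 -0.2  0.2  0.   1.2 -1.2  0.6
 -0.4  0.6 -0.3  0.1  0.8  0.6 -0.3 -0.6  0.6 -0.8  0.   0. ]
[ 5.2560e-01  5.4200e-02 -5.1700e-02 -5.0000e-04  1.0800e-01 -2.9090e-01
 -1.2989e+00] -2.96
[-0.7  0.5 -0.8  0.7 -0.7  0.5  0.4 -0.4 -0.2  0.2  0.4  1.2 -1.1  0.6
 -0.3  0.4 -0.3 -0.2  0.7  0.2 -0.3 -0.6  0.5 -0.8 -0.1 -0.3]
```

```bash
cat > rod.py <<'E'
from h import *
from scipy.optimize import least_squares
def edges(im,rows,l=(235,265),r=(290,325)):
    g=cv2.GaussianBlur(im.astype(np.float32),(0,0),1.0); out=[]
    b=g[:,:,2]/(g.sum(2)+1)  # blue fraction: rod greyer than wood
    gr=np.gradient(b,axis=1)
    for v in rows:
        a=[]
        for (x0,x1),s in((l,1),(r,-1)):
            q=np.clip(s*gr[v-1:v+2,x0:x1].mean(0),0,None); k=int(q.argmax())
            w=slice(max(k-2,0),k+3); a.append(x0+(np.arange(len(q))[w]*q[w]).sum()/(q[w].sum()+1e-9))
        out.append(a)
    return np.array(out)
def fitrod(c,s,rows,rad=.013,**k):
    e=edges(c["pixels"],rows,**k); K,R,t=cam(c); o=-R.T@t; T=s["tcp_rot"];P=s["position"]
    oc=T.T@(o-P); obs=[]
    D=[]
    for v,(a,b) in zip(rows,e):
        for u in(a,b):
            d=T.T@R.T@np.linalg.inv(K)@np.array([u,v,1.]);D.append(d/np.linalg.norm(d))
    D=np.array(D)
    def res(p):
        # axis: point (hx,0,zx) dir (-pitch,1,yaw) in tool
        a=np.array([-p[2],1,p[3]]);a/=np.linalg.norm(a);q=np.array([p[0],0,p[1]])
        n=np.cross(D,a);n/=np.linalg.norm(n,axis=1)[:,None]
        return (np.abs((oc-q)@n.T)-rad)*1000
    g=least_squares(res,[-.019,0,0,0],x_scale=[.01,.01,.05,.05],loss="soft_l1",f_scale=.3)
    J=g.jac;cov=np.linalg.inv(J.T@J)*(g.fun**2).mean()
    return g.x,np.sqrt(np.diag(cov)),e,res(g.x)
E
python3 - <<'E'
from rod import *
c=np.load("w3.npy",allow_pickle=True).item();s=read_state()
rows=np.arange(4,236,6)
x,sd,e,r=fitrod(c,s,rows)
print("height off(tool x) %.4f lat %.4f pitchup(rad) %.4f yaw(rad) %.4f"%tuple(x),sd.round(5));print(e[::6].round(1).tolist());print(np.abs(r).mean(),r.reshape(-1,2)[::4].round(2).tolist())
E
```

```text
height off(tool x) -0.0111 lat -0.0010 pitchup(rad) -0.0153 yaw(rad) -0.0013 [5.40e-04 5.00e-05 6.58e-03 5.60e-04]
[[245.7, 308.9], [247.3, 307.2], [248.2, 306.3], [249.0, 305.4], [249.8, 304.5], [250.3, 303.6], [251.1, 303.8]]
0.0898107411400358 [[0.36, 0.36], [-0.03, 0.05], [-0.12, -0.0], [-0.03, -0.03], [-0.07, -0.02], [0.0, -0.11], [-0.06, -0.12], [0.02, -0.18], [-0.05, 0.04], [0.04, 0.34]]
```

Run:
```python
from rod import *
c=np.load("w3.npy",allow_pickle=True).item();s=read_state()
for rows in (np.arange(14,225,4),np.arange(20,200,4)):
  for rad in (.0130,.0134,.0136,.0138,.014):
    x,sd,e,r=fitrod(c,s,rows,rad); print(len(rows),rad,x.round(4),sd.round(4),np.abs(r).mean().round(3))
# side view: rod
d=np.load("s3.npy",allow_pickle=True).item()
cv2.imwrite("pics/s3z.png",cv2.resize(d["pixels"][120:260,150:300,::-1],None,fx=4,fy=4,interpolation=cv2.INTER_CUBIC))
```

```text
53 0.013 [-0.0113 -0.001  -0.0209 -0.0011] [0.0004 0.     0.0049 0.0004] 0.073
53 0.0134 [-0.0065 -0.001  -0.0208 -0.0011] [0.0004 0.     0.005  0.0004] 0.075
53 0.0136 [-0.0042 -0.001  -0.0207 -0.0011] [0.0004 0.     0.005  0.0004] 0.076
53 0.0138 [-0.0018 -0.001  -0.0206 -0.0011] [0.0004 0.     0.005  0.0004] 0.077
53 0.014 [ 0.0005 -0.001  -0.0205 -0.0011] [0.0004 0.     0.005  0.0004] 0.078
45 0.013 [-0.0096 -0.0011 -0.0027  0.0005] [0.0002 0.     0.0029 0.0002] 0.037
45 0.0134 [-0.0048 -0.0011 -0.0027  0.0005] [0.0002 0.     0.0029 0.0002] 0.038
45 0.0136 [-0.0025 -0.0011 -0.0027  0.0005] [0.0002 0.     0.0029 0.0002] 0.038
45 0.0138 [-0.0001 -0.0011 -0.0027  0.0005] [0.0002 0.     0.0029 0.0002] 0.039
45 0.014 [ 0.0023 -0.0011 -0.0026  0.0005] [0.0002 0.     0.0029 0.0002] 0.04
```

View pics/s3z.png

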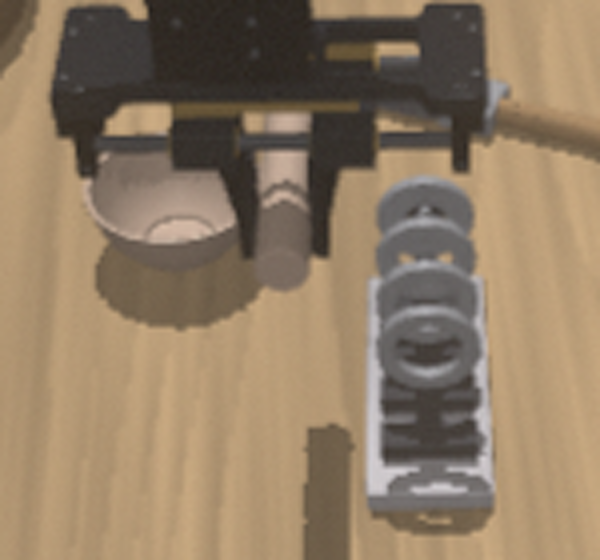

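Run:
```python
from h import *
target((.5175,-.1178,.0718),-2.97)
```

```text
pos [0.4555 0.0271 0.1905] t 6.65 F [ 0.25  0.42 -1.9 ] shift [ 0.1189 -0.1411  0.0701] rotvec [-0.27  0.03  0.03]
```

Request:
play_rows([
  [[0, -0.02, 0.01, -0.2, 0, 0, 0.01], [0, -0.06, 0.03, -0.2, 0, 0, 0.01], [0, -0.1, 0.05, -0.2, 0, 0, 0.01], [0.01, -0.13, 0.065, -0.2, 0, 0, 0.01], [0.03, -0.141, 0.07, -0.2, 0, 0, 0.01], [0.065, -0.141, 0.07, -0.2, 0, 0, 0.01], [0.1, -0.141, 0.07, -0.2, 0, 0, 0.01], [0.115, -0.141, 0.07, -0.2, 0, 0, 0.01], [0.119, -0.141, 0.07, -0.2, 0, 0, 0.01], [0.119, -0.141, 0.07, -0.2, 0, 0, 0.01], [0.119, -0.141, 0.07, -0.2, 0, 0, 0.01]],
])

```text
time_s: 7.75
position: [0.5177, -0.1172, 0.0725]
tcp_rot: [[0.002, 0.053, 0.999], [-0.001, 0.999, -0.053], [-1.0, -0.001, 0.002]]
force: [-0.3, 0.4, -1.9]
opening: 0.28
```

Run:
```python
from h import *
target((.5175,-.1178,.0718),-2.97)
for n in("side","top"):
    d=capture(n);np.save(n+"4.npy",d,allow_pickle=True);cv2.imwrite(f"pics/{n}4.png",d["pixels"][:,:,::-1])
d=np.load("side4.npy",allow_pickle=True).item();cv2.imwrite("pics/s4z.png",cv2.resize(d["pixels"][130:270,200:330,::-1],None,fx=4,fy=4,interpolation=cv2.INTER_CUBIC))
d=np.load("top4.npy",allow_pickle=True).item();cv2.imwrite("pics/t4z.png",cv2.resize(d["pixels"][190:290,210:400,::-1],None,fx=4,fy=4,interpolation=cv2.INTER_CUBIC))
```

```text
pos [ 0.5177 -0.1172  0.0725] t 7.75 F [-0.32  0.44 -1.89] shift [ 0.0007 -0.0006 -0.0002] rotvec [-0.04  0.12  0.05]
```

View pics/s4z.png

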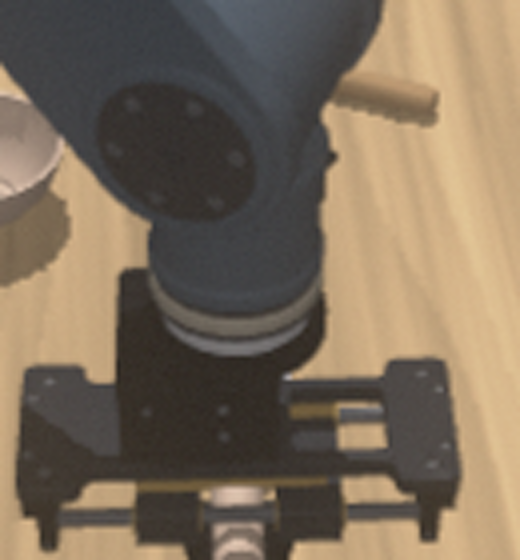

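View pics/t4z.png

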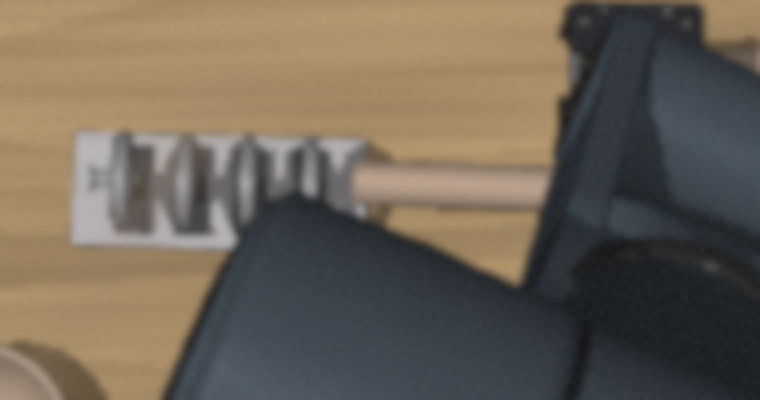

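Run:
```python
from fit import *
d=np.load("top4.npy",allow_pickle=True).item();im=cv2.resize(d["pixels"][195:265,220:400,::-1],None,fx=4.4,fy=4.4,interpolation=cv2.INTER_CUBIC)
P=[.5254,.055,np.deg2rad(-2.97)]
dr=lambda L,col:cv2.polylines(im,[np.round(((proj(d,W(P,L))-[220,195]+.5)*4.4-.5)).astype(int)],False,col,1)
for y,x in((0,0),(.036,0),(.072,-.0005),(.108,0)): dr(ring(x,y)[:361],(0,0,255));dr(ring(x,y)[361:],(0,0,255))
L=np.array([[-35,-35,14],[35,-35,14],[35,145,14],[-35,145,14],[-35,-35,14.]])/1e3;dr(L,(0,255,0))
dr(np.array([[0,-.15,.09],[0,.14,.09]]),(255,0,0))
for x in(-.013,.013): dr(np.array([[x+.001,-.15,.09],[x+.001,-.025,.09]]),(255,255,0))
cv2.imwrite("pics/t4o.png",im)
```

```text
(no output)
```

View pics/t4o.png

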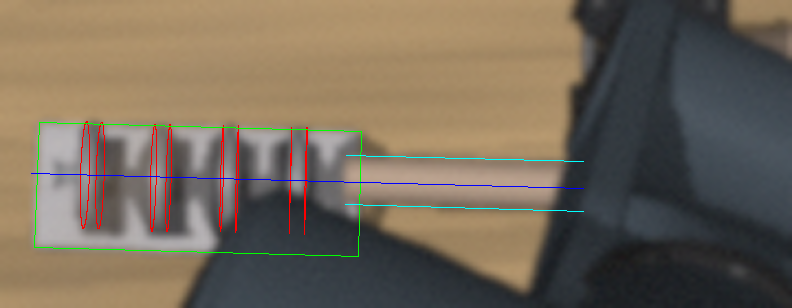

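Request:
play_rows([
  [[0.0004, 0.004, 0, 0, 0, 0, 0.01], [0.0004, 0.008, 0, 0, 0, 0, 0.01], [0.0004, 0.012, 0, 0, 0, 0, 0.01], [0.0004, 0.015, 0, 0, 0, 0, 0.01], [0.0004, 0.017, 0, 0, 0, 0, 0.01], [0.0004, 0.0185, 0, 0, 0, 0, 0.01], [0.0004, 0.02, 0, 0, 0, 0, 0.01], [0.0004, 0.0215, 0, 0, 0, 0, 0.01], [0.0004, 0.023, 0, 0, 0, 0, 0.01]],
])

```text
time_s: 8.75
position: [0.5179, -0.0932, 0.0712]
tcp_rot: [[-0.0, 0.052, 0.999], [0.0, 0.999, -0.052], [-1.0, 0.0, -0.0]]
force: [0.1, -0.2, -2.8]
opening: 0.276
```

Request:
play_rows([
  [[0, 0.0015, 0, 0, 0, 0, 0.01], [0, 0.003, 0, 0, 0, 0, 0.01], [0, 0.0045, 0, 0, 0, 0, 0.01]],
])

```text
time_s: 9.05
position: [0.5182, -0.0887, 0.0712]
tcp_rot: [[-0.0, 0.052, 0.999], [0.0, 0.999, -0.052], [-1.0, 0.0, -0.0]]
force: [-0.5, 0.5, -1.7]
opening: 0.272
```

Request:
play_rows([
  [[0, 0.0015, 0, 0, 0, 0, 0.01], [0, 0.003, 0, 0, 0, 0, 0.01], [0, 0.0055, 0, 0, 0, 0, 0.01], [0, 0.008, 0, 0, 0, 0, 0.01], [0, 0.0105, 0, 0, 0, 0, 0.01], [0, 0.013, 0, 0, 0, 0, 0.01], [0, 0.0155, 0, 0, 0, 0, 0.01], [0, 0.018, 0, 0, 0, 0, 0.01]],
])

```text
time_s: 9.85
position: [0.5191, -0.0705, 0.0713]
tcp_rot: [[-0.0, 0.052, 0.999], [0.0, 0.999, -0.052], [-1.0, 0.0, -0.0]]
force: [-0.1, -0.7, -3.1]
opening: 0.283
```

Run:
```python
from h import *
s=read_state();print(s["position"],s["force"],s["moment"])
for n in("wrist","top"):
    d=capture(n);np.save(n+"5.npy",d,allow_pickle=True);cv2.imwrite(f"pics/{n}5.png",d["pixels"][:,:,::-1])
d=np.load("top5.npy",allow_pickle=True).item();cv2.imwrite("pics/t5z.png",cv2.resize(d["pixels"][195:270,215:345,::-1],None,fx=6,fy=6,interpolation=cv2.INTER_CUBIC))
```

```text
[ 0.51909218 -0.07052802  0.07125775] [-0.05676371 -0.68863588 -3.08448388] [-0.11944627 -0.09194629  0.02175452]
```

View pics/wrist5.png

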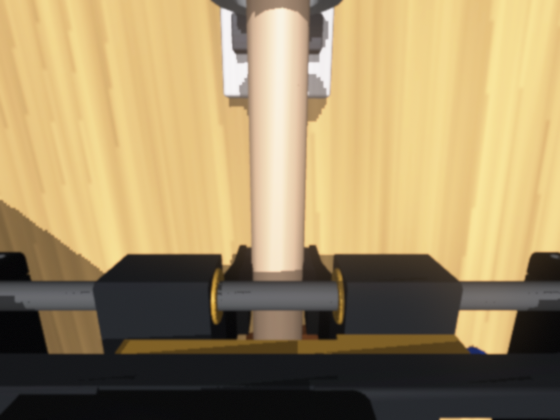

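View pics/t5z.png

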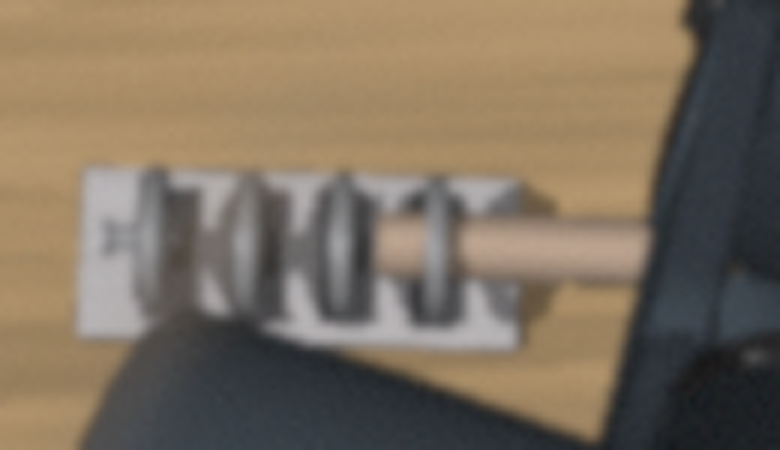

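Request:
play_rows([
  [[0, 0.0015, 0, 0, 0, 0, 0.01], [0, 0.003, 0, 0, 0, 0, 0.01], [0, 0.0045, 0, 0, 0, 0, 0.01], [0, 0.006, 0, 0, 0, 0, 0.01], [0, 0.0073, 0, 0, 0, 0, 0.01], [0, 0.0085, 0, 0, 0, 0, 0.01]],
])

```text
time_s: 10.55
position: [0.5195, -0.0622, 0.0712]
tcp_rot: [[-0.0, 0.052, 0.999], [0.0, 0.999, -0.052], [-1.0, 0.0, -0.0]]
force: [-0.1, 0.1, -2.6]
opening: 0.28
```

Request:
play_rows([
  [[0, 0.0012, 0, 0, 0, 0, 0.01], [0, 0.0024, 0, 0, 0, 0, 0.01], [0, 0.0036, 0, 0, 0, 0, 0.01]],
])

```text
time_s: 10.85
position: [0.5197, -0.0586, 0.0712]
tcp_rot: [[-0.0, 0.052, 0.999], [0.0, 0.999, -0.052], [-1.0, 0.0, -0.0]]
force: [-0.1, -0.2, -1.6]
opening: 0.279
```

Request:
play_rows([
  [[0, 0.0012, 0, 0, 0, 0, 0.01], [0, 0.0024, 0, 0, 0, 0, 0.01], [0, 0.0036, 0, 0, 0, 0, 0.01]],
])

```text
time_s: 11.15
position: [0.5199, -0.055, 0.0713]
tcp_rot: [[-0.0, 0.052, 0.999], [0.0, 0.999, -0.052], [-1.0, 0.0, -0.0]]
force: [-0.1, 0.0, -2.7]
opening: 0.278
```

Request:
play_rows([
  [[0, 0.0015, 0, 0, 0, 0, 0.01], [0, 0.003, 0, 0, 0, 0, 0.01], [0, 0.0045, 0, 0, 0, 0, 0.01], [0, 0.0065, 0, 0, 0, 0, 0.01], [0, 0.0085, 0, 0, 0, 0, 0.01], [0, 0.0105, 0, 0, 0, 0, 0.01], [0, 0.0125, 0, 0, 0, 0, 0.01], [0, 0.0145, 0, 0, 0, 0, 0.01], [0, 0.0165, 0, 0, 0, 0, 0.01], [0, 0.0185, 0, 0, 0, 0, 0.01], [0, 0.0205, 0, 0, 0, 0, 0.01], [0, 0.022, 0, 0, 0, 0, 0.01]],
])

```text
time_s: 12.35
position: [0.521, -0.0329, 0.0712]
tcp_rot: [[-0.0, 0.052, 0.999], [0.0, 0.999, -0.052], [-1.0, 0.0, -0.0]]
force: [0.6, -0.3, -2.6]
opening: 0.28
```

Run:
```python
from h import *
s=read_state();print(s["position"],s["force"],s["moment"])
for n in("wrist","top"):
    d=capture(n);np.save(n+"6.npy",d,allow_pickle=True);cv2.imwrite(f"pics/{n}6.png",d["pixels"][:,:,::-1])
d=np.load("top6.npy",allow_pickle=True).item();cv2.imwrite("pics/t6z.png",cv2.resize(d["pixels"][195:270,215:345,::-1],None,fx=6,fy=6,interpolation=cv2.INTER_CUBIC))
```

```text
[ 0.52103083 -0.03293181  0.07124973] [ 0.59832127 -0.33907633 -2.61287738] [-0.10516985 -0.06129094  0.08083758]
```

View pics/wrist6.png

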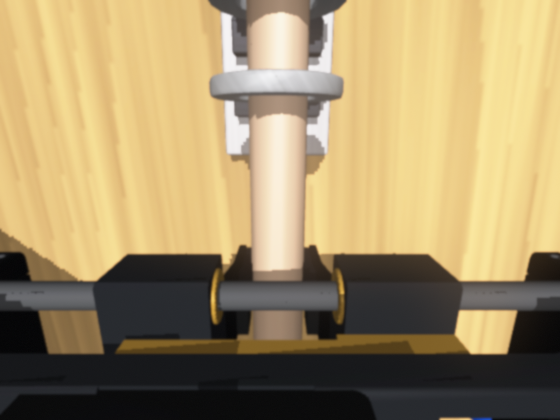

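View pics/t6z.png

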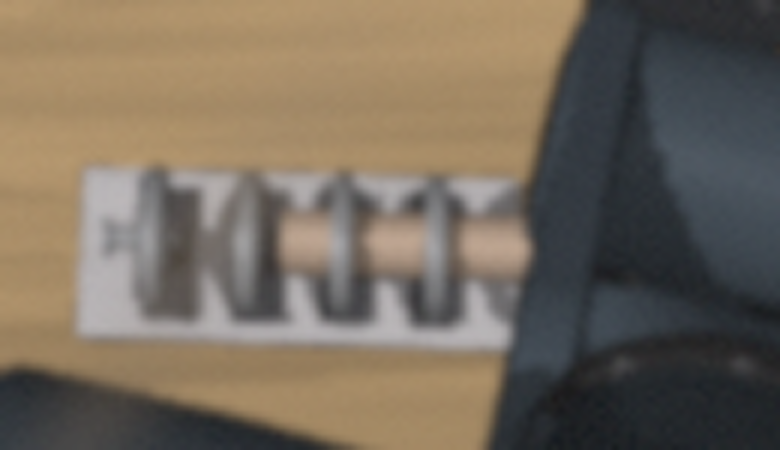

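Request:
play_rows([
  [[0, 0.001, -0.0004, 0, 0, 0, 0.01], [0, 0.002, -0.0008, 0, 0, 0, 0.01], [0, 0.003, -0.0008, 0, 0, 0, 0.01], [0, 0.004, -0.0008, 0, 0, 0, 0.01]],
])

```text
time_s: 12.85
position: [0.5204, -0.029, 0.0712]
tcp_rot: [[-0.0, 0.052, 0.999], [0.0, 0.999, -0.052], [-1.0, 0.0, -0.0]]
force: [0.4, -0.5, -2.2]
opening: 0.279
```

Request:
play_rows([
  [[0, 0.001, 0, 0, 0, 0, 0.01], [0, 0.002, 0, 0, 0, 0, 0.01]],
])

```text
time_s: 13.05
position: [0.5206, -0.027, 0.0712]
tcp_rot: [[0.0, 0.052, 0.999], [0.0, 0.999, -0.052], [-1.0, 0.0, 0.0]]
force: [0.5, 0.3, -2.5]
opening: 0.277
```

Request:
play_rows([
  [[0, 0.001, 0, 0, 0, 0, 0.01], [0, 0.002, 0, 0, 0, 0, 0.01]],
])

```text
time_s: 13.25
position: [0.5207, -0.025, 0.0713]
tcp_rot: [[0.0, 0.052, 0.999], [-0.0, 0.999, -0.052], [-1.0, -0.0, 0.0]]
force: [0.2, 0.2, -3.0]
opening: 0.274
```

Request:
play_rows([
  [[0, 0.001, 0, 0, 0, 0, 0.01], [0, 0.002, 0, 0, 0, 0, 0.01]],
])

```text
time_s: 13.45
position: [0.521, -0.0237, 0.0713]
tcp_rot: [[0.001, 0.051, 0.999], [-0.001, 0.999, -0.051], [-1.0, -0.001, 0.001]]
force: [0.4, -5.5, -1.1]
opening: 0.278
```

Run:
```python
from h import *
s=read_state();print(s["position"],s["force"],s["moment"],(s["tcp_rot"]))
c=capture("wrist");cv2.imwrite("pics/w7.png",cv2.resize(c["pixels"][:160,180:380,::-1],None,fx=3.6,fy=3.6,interpolation=cv2.INTER_CUBIC))
s=read_state();print(s["position"],s["force"],s["moment"])
```

```text
[ 0.52101586 -0.02370458  0.07134107] [ 0.40114476 -5.48801084 -1.06476703] [-0.94690438  0.0062888   0.04544527] [[ 5.10681274e-04  5.07033387e-02  9.98713628e-01]
 [-1.38010974e-03  9.98712843e-01 -5.07025931e-02]
 [-9.99998917e-01 -1.35244154e-03  5.80000118e-04]]
[ 0.52110961 -0.02373166  0.07136216] [-0.80434186 -3.44475456 -1.39995223] [-0.71200854 -0.01440652  0.02688953]
```

View pics/w7.png

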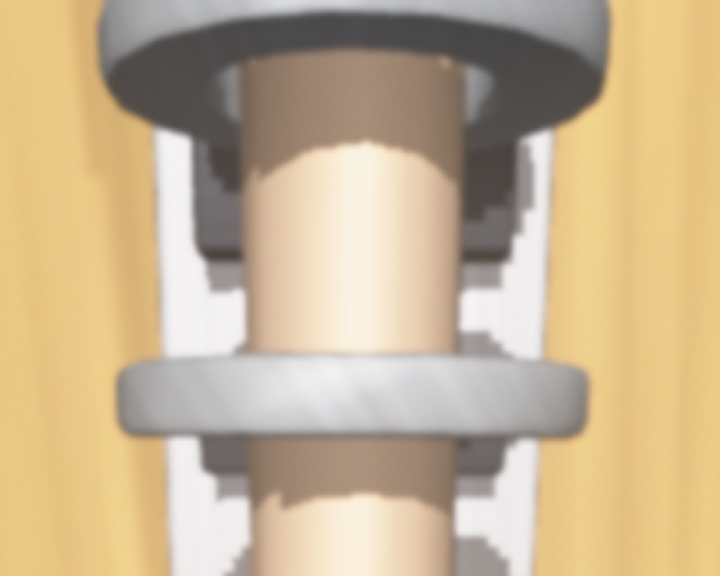

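Request:
play_rows([
  [[0, -0.0015, 0, 0, 0, 0, 0.01], [0, -0.003, 0, 0, 0, 0, 0.01], [-0.0008, -0.003, 0, 0, 0, 0, 0.01], [-0.0015, -0.003, 0, 0, 0, 0, 0.01], [-0.0015, -0.003, 0, 0, 0, 0, 0.01]],
])

```text
time_s: 14.0
position: [0.5206, -0.026, 0.0729]
tcp_rot: [[0.0, 0.052, 0.999], [0.0, 0.999, -0.052], [-1.0, 0.0, 0.0]]
force: [-0.1, 0.1, -2.1]
opening: 0.276
```

Run:
```python
from rod import *
s=read_state();print(s["position"],s["force"],s["moment"])
c=capture("wrist");np.save("w8.npy",c,allow_pickle=True);c2=capture("wrist")
for k in (s,read_state()): print(k["force"],k["moment"])
rows=np.r_[np.arange(45,95,3),np.arange(130,225,3)]
for rows in (rows,np.arange(130,225,3),np.r_[np.arange(45,95,3),np.arange(150,205,3)]):
  x,sd,e,r=fitrod(c,s,rows); print(x.round(4),sd.round(4),np.abs(r).mean())
```

```text
[ 0.52063406 -0.02603112  0.07286263] [-0.08893004  0.08456342 -2.11311659] [-0.10145253 -0.06478066  0.00395009]
[-0.08893004  0.08456342 -2.11311659] [-0.10145253 -0.06478066  0.00395009]
[-0.39106885  0.13090187 -2.73598805] [-0.10106064 -0.03915155  0.01559685]
[-6.9700e-02 -2.0000e-04 -1.5862e+00 -1.5600e-02] [0.0247 0.0015 0.3253 0.02  ] 1.7133327976936463
[-1.7770e-01 -9.0000e-04 -4.1887e+00  3.8000e-03] [0.0935 0.0041 1.9305 0.0849] 1.5392365947164404
[-8.4800e-02 -1.0000e-04 -1.6912e+00 -1.6200e-02] [0.025  0.0016 0.3159 0.0202] 1.5068284381848436
```

Edge detection is disturbed by the bed there; I'll feel again at the raised height.

Request:
play_rows([
  [[0, 0.001, 0, 0, 0, 0, 0.01], [0, 0.002, 0, 0, 0, 0, 0.01]],
])

```text
time_s: 14.3
position: [0.5207, -0.024, 0.0727]
tcp_rot: [[-0.0, 0.052, 0.999], [0.0, 0.999, -0.052], [-1.0, 0.0, -0.0]]
force: [0.2, 0.3, -2.2]
opening: 0.278
```

Request:
play_rows([
  [[0, 0.001, 0, 0, 0, 0, 0.01], [0, 0.002, 0, 0, 0, 0, 0.01]],
])

```text
time_s: 14.5
position: [0.5208, -0.022, 0.0727]
tcp_rot: [[-0.0, 0.052, 0.999], [0.0, 0.999, -0.052], [-1.0, 0.0, -0.0]]
force: [-1.0, 1.0, -2.3]
opening: 0.275
```

Request:
play_rows([
  [[0, 0.001, 0, 0, 0, 0, 0.01], [0, 0.002, 0, 0, 0, 0, 0.01], [0, 0.003, 0, 0, 0, 0, 0.01]],
])

```text
time_s: 14.8
position: [0.521, -0.019, 0.0727]
tcp_rot: [[-0.0, 0.052, 0.999], [0.0, 0.999, -0.052], [-1.0, 0.0, -0.0]]
force: [0.2, -0.1, -2.3]
opening: 0.276
```

Request:
play_rows([
  [[0, 0.0012, 0, 0, 0, 0, 0.01], [0, 0.0024, 0, 0, 0, 0, 0.01], [0, 0.0036, 0, 0, 0, 0, 0.01], [0, 0.005, 0, 0, 0, 0, 0.01]],
])

```text
time_s: 15.2
position: [0.5212, -0.014, 0.0728]
tcp_rot: [[0.0, 0.052, 0.999], [-0.0, 0.999, -0.052], [-1.0, -0.0, 0.0]]
force: [-0.3, -0.8, -2.5]
opening: 0.274
```

Request:
play_rows([
  [[0, 0.0015, 0, 0, 0, 0, 0.01], [0, 0.003, 0, 0, 0, 0, 0.01], [0, 0.0045, 0, 0, 0, 0, 0.01], [0, 0.006, 0, 0, 0, 0, 0.01]],
])

```text
time_s: 15.6
position: [0.5215, -0.008, 0.0728]
tcp_rot: [[0.0, 0.052, 0.999], [0.0, 0.999, -0.052], [-1.0, 0.0, 0.0]]
force: [0.9, 1.1, -2.1]
opening: 0.28
```

Request:
play_rows([
  [[0, 0.0015, 0, 0, 0, 0, 0.01], [0, 0.003, 0, 0, 0, 0, 0.01], [0, 0.0045, 0, 0, 0, 0, 0.01], [0, 0.006, 0, 0, 0, 0, 0.01]],
])

```text
time_s: 16.0
position: [0.5219, -0.002, 0.0727]
tcp_rot: [[-0.0, 0.052, 0.999], [-0.0, 0.999, -0.052], [-1.0, -0.0, -0.0]]
force: [0.2, 0.6, -2.1]
opening: 0.273
```

Passed ring 3. A quick look before the final approach.

Run:
```python
from h import *
c=capture("wrist");cv2.imwrite("pics/w9.png",cv2.resize(c["pixels"][:200,180:380,::-1],None,fx=3,fy=3,interpolation=cv2.INTER_CUBIC))
d=capture("top");cv2.imwrite("pics/t9.png",cv2.resize(d["pixels"][195:270,215:345,::-1],None,fx=6,fy=6,interpolation=cv2.INTER_CUBIC))
```

```text
(no output)
```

View pics/w9.png

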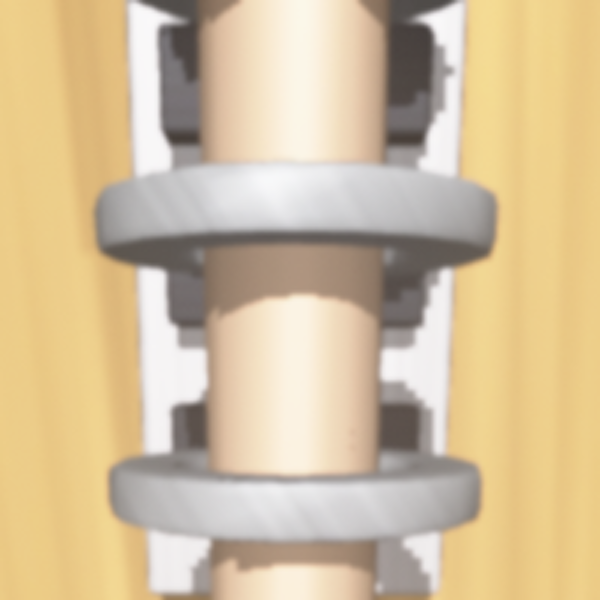

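View pics/t9.png

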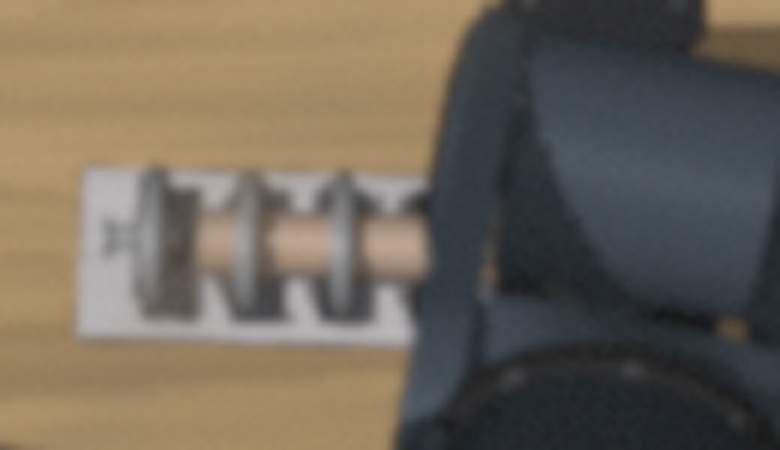

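Request:
play_rows([
  [[0, 0.0015, 0, 0, 0, 0, 0.01], [0, 0.003, 0, 0, 0, 0, 0.01], [0, 0.0045, 0, 0, 0, 0, 0.01], [0, 0.006, 0, 0, 0, 0, 0.01]],
])

```text
time_s: 16.5
position: [0.5221, 0.004, 0.0727]
tcp_rot: [[-0.0, 0.052, 0.999], [0.0, 0.999, -0.052], [-1.0, 0.0, -0.0]]
force: [-1.2, 0.4, -1.6]
opening: 0.282
```

Request:
play_rows([
  [[0, 0.001, 0, 0, 0, 0, 0.01], [0, 0.002, 0, 0, 0, 0, 0.01], [0, 0.003, 0, 0, 0, 0, 0.01]],
])

```text
time_s: 16.8
position: [0.5223, 0.0069, 0.0728]
tcp_rot: [[0.0, 0.052, 0.999], [-0.0, 0.999, -0.052], [-1.0, -0.0, 0.0]]
force: [-0.4, 0.0, -3.2]
opening: 0.279
```

Request:
play_rows([
  [[0, 0.001, 0, 0, 0, 0, 0.01], [0, 0.002, 0, 0, 0, 0, 0.01]],
])

```text
time_s: 17.0
position: [0.5224, 0.0089, 0.0728]
tcp_rot: [[-0.0, 0.052, 0.999], [-0.0, 0.999, -0.052], [-1.0, -0.0, -0.0]]
force: [-0.6, -1.1, -1.8]
opening: 0.277
```

Request:
play_rows([
  [[0, 0.001, 0, 0, 0, 0, 0.01], [0, 0.002, 0, 0, 0, 0, 0.01]],
])

```text
time_s: 17.2
position: [0.5225, 0.0109, 0.0727]
tcp_rot: [[-0.0, 0.052, 0.999], [-0.0, 0.999, -0.052], [-1.0, -0.0, -0.0]]
force: [-0.8, -0.9, -2.9]
opening: 0.277
```

Request:
play_rows([
  [[0, 0.001, 0, 0, 0, 0, 0.01]],
])

```text
time_s: 17.3
position: [0.5226, 0.0119, 0.0728]
tcp_rot: [[0.0, 0.052, 0.999], [-0.0, 0.999, -0.052], [-1.0, -0.0, 0.0]]
force: [-0.0, -1.5, -2.5]
opening: 0.281
```

Request:
play_rows([
  [[0, 0.001, 0, 0, 0, 0, 0.01]],
])

```text
time_s: 17.4
position: [0.5229, 0.012, 0.0728]
tcp_rot: [[0.0, 0.05, 0.999], [-0.002, 0.999, -0.05], [-1.0, -0.002, 0.0]]
force: [-1.0, -6.5, -1.9]
opening: 0.28
```

Request:
play_rows([
  [[0, 0.001, 0, 0, 0, 0, 0.01]],
])

```text
time_s: 17.5
position: [0.5232, 0.0121, 0.0729]
tcp_rot: [[0.001, 0.049, 0.999], [-0.003, 0.999, -0.049], [-1.0, -0.003, 0.001]]
force: [-1.7, -9.6, -1.0]
opening: 0.274
```

Request:
play_rows([
  [[0, 0.0002, 0, 0, 0, 0, 0.01], [0, 0.0002, 0, 0, 0, 0, 0.01]],
])

```text
time_s: 17.7
position: [0.5232, 0.012, 0.0729]
tcp_rot: [[0.001, 0.05, 0.999], [-0.003, 0.999, -0.05], [-1.0, -0.003, 0.001]]
force: [-1.2, -8.1, -1.6]
opening: 0.279
```

Request:
play_rows([
  [[0, 0.0, 0, 0, 0, 0, 0.01], [0, 0.0, 0, 0, 0, 0, 0.01]],
])

```text
time_s: 17.9
position: [0.5231, 0.012, 0.0729]
tcp_rot: [[0.001, 0.05, 0.999], [-0.003, 0.999, -0.05], [-1.0, -0.003, 0.001]]
force: [-1.2, -8.0, -0.6]
opening: 0.281
```

Request:
play_rows([
  [[0, 0.0, 0, 0, 0, 0, 0.01], [0, 0.0, 0, 0, 0, 0, 0.01]],
])

```text
time_s: 18.1
position: [0.5231, 0.0121, 0.0729]
tcp_rot: [[0.001, 0.05, 0.999], [-0.003, 0.999, -0.05], [-1.0, -0.003, 0.001]]
force: [-0.5, -8.9, -1.7]
opening: 0.274
```

Run:
```python
from h import *
s=read_state();print(s["position"],s["force"],s["moment"])
d=capture("top");cv2.imwrite("pics/t10.png",cv2.resize(d["pixels"][195:270,215:345,::-1],None,fx=6,fy=6,interpolation=cv2.INTER_CUBIC))
```

```text
[0.52307884 0.01205548 0.07291952] [-0.45317461 -8.94946784 -1.67625003] [-1.52351427  0.02661797  0.05551912]
```

View pics/t10.png

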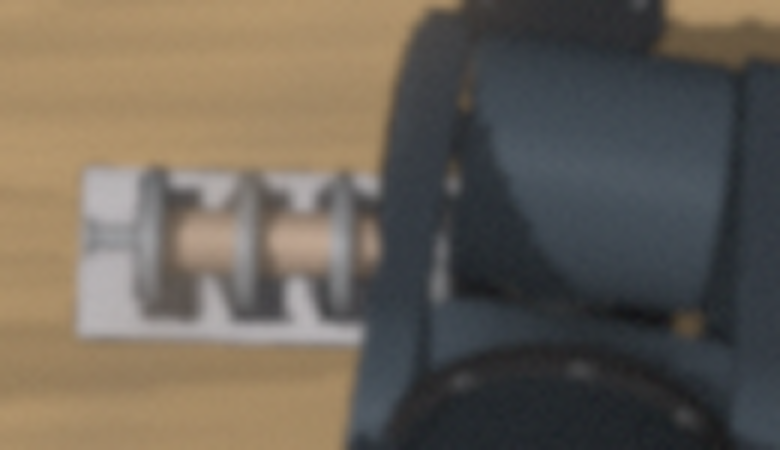

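Request:
play_rows([
  [[0, 0, 0, 0, 0, 0, 0.01], [0, -0.0006, 0, 0, 0, 0, 0.01], [0.0005, -0.001, 0, 0, 0, 0, 0.01], [0.001, -0.001, 0, 0, 0, 0, 0.01]],
])

```text
time_s: 18.55
position: [0.5229, 0.012, 0.0719]
tcp_rot: [[0.0, 0.051, 0.999], [-0.002, 0.999, -0.051], [-1.0, -0.002, 0.001]]
force: [-0.7, -6.3, -1.1]
opening: 0.276
```

Request:
play_rows([
  [[0.0005, 0, 0, 0, 0, 0, 0.01], [0.001, 0, 0, 0, 0, 0, 0.01]],
])

```text
time_s: 18.75
position: [0.523, 0.0119, 0.0709]
tcp_rot: [[0.001, 0.051, 0.999], [-0.002, 0.999, -0.051], [-1.0, -0.002, 0.001]]
force: [-1.4, -7.1, -1.6]
opening: 0.278
```

Request:
play_rows([
  [[0.0005, -0.0003, 0, 0, 0, 0.5, 0.01], [0.001, -0.0003, 0, 0, 0, 1, 0.01], [0.0015, -0.0003, 0, 0, 0, 1, 0.01]],
])

```text
time_s: 19.05
position: [0.5227, 0.0121, 0.0693]
tcp_rot: [[0.001, 0.052, 0.999], [0.017, 0.999, -0.052], [-1.0, 0.017, 0.0]]
force: [-0.9, -5.3, -1.4]
opening: 0.274
```

Request:
play_rows([
  [[0, 0, 0, 0, 0, 0, 0.024], [0, 0, 0, 0, 0, 0, 0.028], [0, 0, 0, 0, 0, 0, 0.035], [0, 0, 0, 0, 0, 0, 0.05], [0, 0, 0, 0, 0, 0, 0.06], [0, 0, 0, 0, 0, 0, 0.06]],
])

```text
time_s: 19.65
position: [0.5226, 0.0131, 0.0693]
tcp_rot: [[0.001, 0.052, 0.999], [0.018, 0.999, -0.052], [-1.0, 0.018, 0.0]]
force: [1.0, 0.5, -0.2]
opening: 0.586
```

Run:
```python
from h import *
s=read_state();print(s["position"],s["force"],s["moment"],s["opening"])
c=capture("wrist");cv2.imwrite("pics/w11.png",c["pixels"][:,:,::-1])
d=capture("top");cv2.imwrite("pics/t11.png",cv2.resize(d["pixels"][195:270,215:345,::-1],None,fx=6,fy=6,interpolation=cv2.INTER_CUBIC))
```

```text
[0.522644   0.01308687 0.06932755] [ 0.98372861  0.51298213 -0.22532364] [-0.08192537 -0.09918917  0.00033193] 0.586043316954809
```

View pics/w11.png

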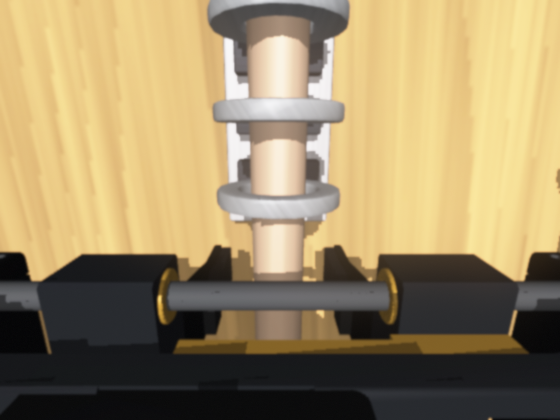

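View pics/t11.png

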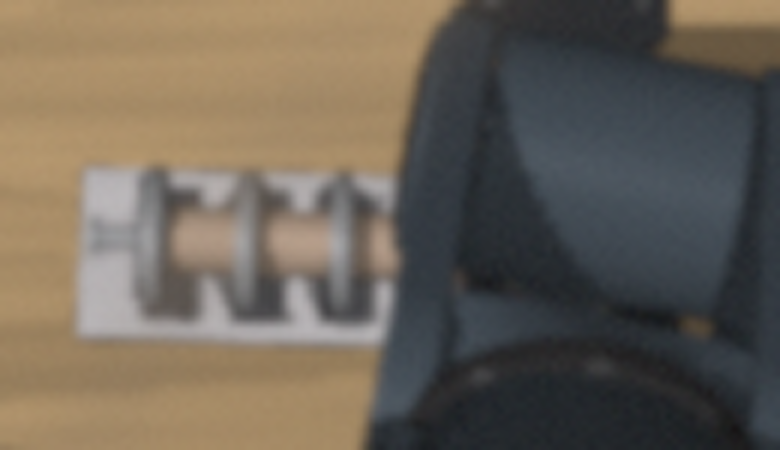

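Request:
play_rows([
  [[-0.005, 0, 0, 0, 0, 0, 0.06], [-0.015, 0, 0, 0, 0, 0, 0.06], [-0.03, 0, 0, 0, 0, 0, 0.06], [-0.06, 0, 0, 0, 0, 0, 0.06], [-0.1, 0, 0, 0, 0, 0, 0.06], [-0.12, -0.04, 0, 0, 0, 0, 0.06], [-0.13, -0.08, 0, 0, 0, 0, 0.06], [-0.13, -0.12, 0, 0, 0, 0, 0.06], [-0.13, -0.16, 0, 0, 0, 0, 0.06], [-0.13, -0.18, 0, 0, 0, 0, 0.06], [-0.13, -0.18, 0, 0, 0, 0, 0.06]],
])

```text
time_s: 20.85
position: [0.5135, -0.1724, 0.1971]
tcp_rot: [[0.003, 0.056, 0.998], [0.016, 0.998, -0.056], [-1.0, 0.016, 0.002]]
force: [0.5, 0.7, -0.3]
opening: 0.69
```

Run:
```python
from h import *
d=capture("top");np.save("top12.npy",d,allow_pickle=True);a=np.load("top4.npy",allow_pickle=True).item();b=np.load("top6.npy",allow_pickle=True).item()
cr=lambda i:cv2.resize(i["pixels"][218:256,222:312,::-1],None,fx=8,fy=8,interpolation=cv2.INTER_CUBIC)
cv2.imwrite("pics/t12.png",np.vstack([cr(b),cr(d)])[:600])
for i in(b,d): print(i["pixels"][234,224:246].mean(1).round().tolist())
```

```text
[138.0, 139.0, 138.0, 142.0, 157.0, 172.0, 180.0, 175.0, 157.0, 141.0, 146.0, 152.0, 149.0, 145.0, 148.0, 156.0, 145.0, 119.0, 99.0, 94.0, 88.0, 81.0]
[132.0, 134.0, 133.0, 136.0, 144.0, 155.0, 149.0, 141.0, 142.0, 147.0, 147.0, 146.0, 144.0, 139.0, 143.0, 151.0, 140.0, 115.0, 98.0, 109.0, 135.0, 146.0]
```

View pics/t12.png

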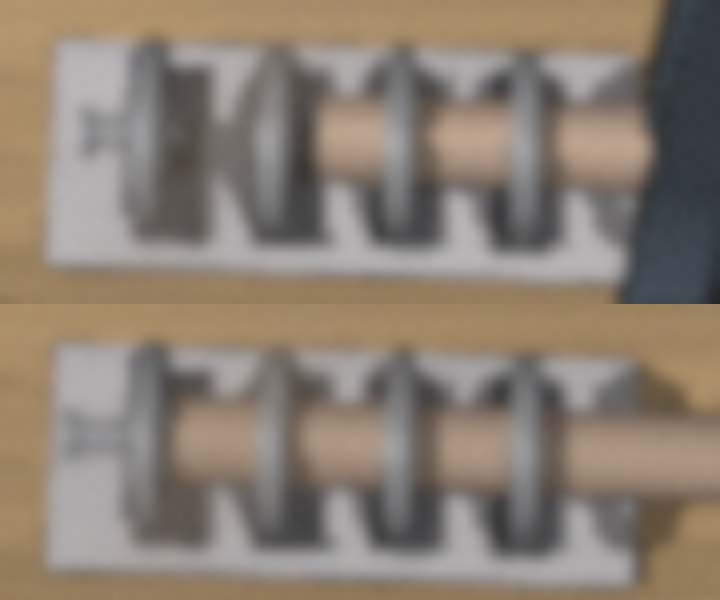

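Run:
```python
from h import *
d=capture("top")["pixels"];np.save("t13.npy",d)
cv2.imwrite("pics/t13.png",cv2.resize(d[195:270,215:345,::-1],None,fx=6,fy=6,interpolation=cv2.INTER_CUBIC))
ims={n:cv2.imread(f"pics/{n}.png",0).astype(float) for n in("t6z","t9","t10","t11","t13")}
for n,i in ims.items():
    # pin head strip, relative to bed border columns
    print(n,i[225:250,80:135:3].mean(0).round().astype(int).tolist())
    if n!="t6z":
        from scipy.ndimage import shift
        a=ims["t6z"][215:260,88:132]-ims["t6z"][215:260,88:132].mean()
        best=max(((np.corrcoef(a.ravel(),shift(i,(0,k),order=1)[215:260,88:132].ravel())[0,1]),k) for k in np.arange(-4,24,.5));print(n,"pin px/mm",best,best[1]/6/.407)
```

```text
t6z [157, 164, 170, 176, 178, 177, 173, 164, 154, 143, 138, 137, 142, 146, 148, 149, 147, 143, 140]
t9 [156, 163, 170, 176, 178, 178, 173, 164, 154, 143, 137, 137, 142, 146, 149, 149, 147, 143, 140]
t9 pin px/mm (np.float64(0.9974860758182901), np.float64(0.0)) 0.0
t10 [148, 147, 145, 140, 137, 138, 142, 146, 148, 150, 151, 151, 151, 151, 151, 150, 147, 143, 140]
t10 pin px/mm (np.float64(0.34307837477188957), np.float64(18.0)) 7.371007371007371
t11 [152, 157, 159, 156, 151, 145, 142, 142, 145, 147, 149, 150, 150, 151, 150, 149, 147, 143, 140]
t11 pin px/mm (np.float64(0.634718384234363), np.float64(9.0)) 3.6855036855036856
t13 [147, 150, 152, 149, 145, 139, 136, 136, 139, 141, 143, 144, 145, 145, 145, 143, 141, 137, 135]
t13 pin px/mm (np.float64(0.6120672918773106), np.float64(9.5)) 3.89025389025389
```

View pics/t13.png

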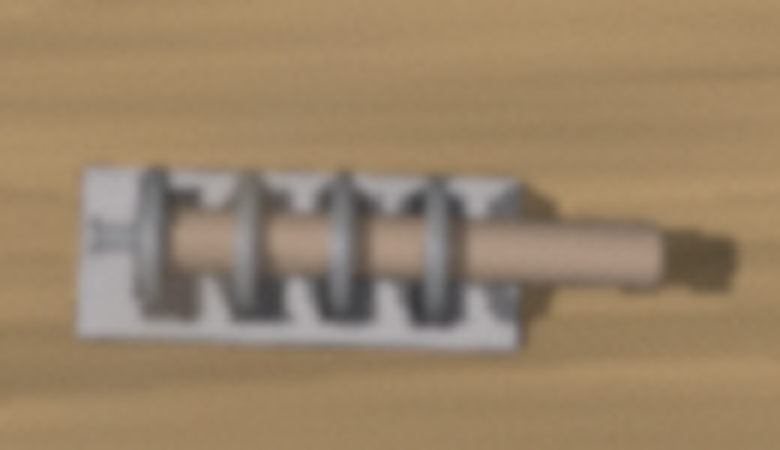

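Request:
play_rows([
  [[0, 0.02, 0, 0, 0, 0, 0.06], [0, 0.06, 0, 0, 0, 0, 0.06], [0, 0.1, 0, 0, 0, 0, 0.06], [0, 0.14, 0, 0, 0, 0, 0.06], [0, 0.18, 0, 0, 0, 0, 0.06], [0, 0.205, 0, 0, 0, 0, 0.06], [0.02, 0.215, 0, 0, 0, 0, 0.06], [0.03, 0.215, 0, 0, 0, 0, 0.06], [0.03, 0.215, 0, 0, 0, 0, 0.06], [0.03, 0.215, 0, 0, 0, 0, 0.06]],
])

```text
time_s: 21.95
position: [0.5241, 0.0459, 0.1699]
tcp_rot: [[0.0, 0.052, 0.999], [0.017, 0.999, -0.052], [-1.0, 0.017, -0.001]]
force: [0.5, -0.3, 0.2]
opening: 0.691
```

Run:
```python
from h import *
c=capture("wrist");np.save("w14.npy",c,allow_pickle=True);cv2.imwrite("pics/w14.png",cv2.resize(c["pixels"][:200,180:380,::-1],None,fx=3,fy=3,interpolation=cv2.INTER_CUBIC))
P=np.array([.5254,.055]);a=np.deg2rad(-2.97);X=np.array([np.cos(a),np.sin(a)]);Y=np.array([-np.sin(a),np.cos(a)])
for n,(x,y,z) in {"face4 top":(0,.104,.118),"face4 bore top":(0,.104,.1015),"r4 back top":(0,.112,.118),"rod tip top home":(0,.104,.105),"rod tip -2":(0,.102,.105),"rod tip -3":(0,.101,.105),"r3 face":(0,.068,.118)}.items():
    p=proj(c,np.r_[P+X*x+Y*y,z])[0];print(n,p.round(1),((p-[180,0])*3).round())
```

```text
face4 top [279.5  60.1] [299. 180.]
face4 bore top [279.3  65.2] [298. 196.]
r4 back top [279.5  46. ] [299. 138.]
rod tip top home [279.4  64.2] [298. 192.]
rod tip -2 [279.3  67.4] [298. 202.]
rod tip -3 [279.3  69. ] [298. 207.]
r3 face [279.4 120. ] [298. 360.]
```

View pics/w14.png

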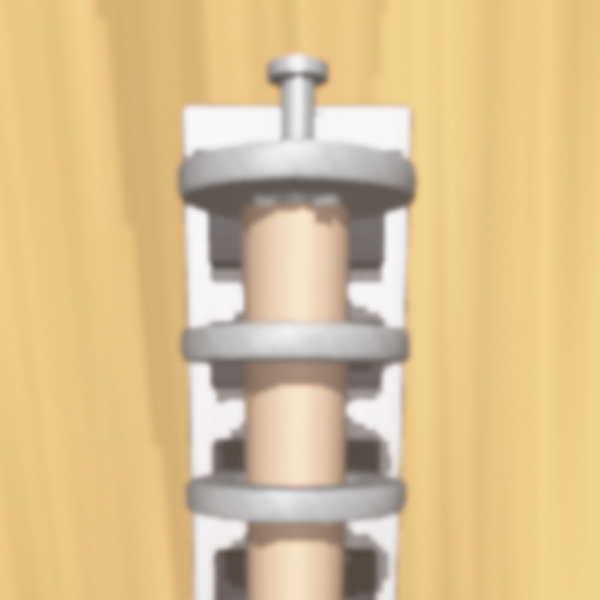

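Request:
play_rows([
  [[0, 0, 0, 0, 0, 0, 0.06], [0, 0, 0, 0, 0, 0, 0.06], [0, 0, 0, 0, 0, 0, 0.06], [0, 0, 0, 0, 0, 0, 0.06], [0, 0, 0, 0, 0, 0, 0.06], [0, 0, 0, 0, 0, 0, 0.06], [0, 0, 0, 0, 0, 0, 0.06], [0, 0, 0, 0, 0, 0, 0.06], [0, 0, 0, 0, 0, 0, 0.06], [0, 0, 0, 0, 0, 0, 0.06], [0, 0, 0, 0, 0, 0, 0.06], [0, 0, 0, 0, 0, 0, 0.06]],
])

```text
time_s: 23.2
position: [0.5243, 0.046, 0.1698]
tcp_rot: [[0.001, 0.052, 0.999], [0.017, 0.999, -0.052], [-1.0, 0.017, -0.0]]
force: [0.6, 0.1, -0.3]
opening: 0.691
```

Run:
```python
from h import *
a=np.load("w14.npy",allow_pickle=True).item();c=capture("wrist")
g=lambda i,r:cv2.cvtColor(i["pixels"],cv2.COLOR_RGB2GRAY).astype(np.float32)[r]
for n,r in (("pin head",(slice(10,40),slice(262,298))),("ring4 body",(slice(45,62),slice(235,325))),("ring3",(slice(100,125),slice(235,325)))):
    print(n,cv2.phaseCorrelate(g(a,r),g(c,r)))
# pin head geometry: free in w3 vs now, relative to ring back face (head under-side to ring)
w=np.load("w3.npy",allow_pickle=True).item()
P=np.array([.5254,.055]);t=np.deg2rad(-2.97);X=np.array([np.cos(t),np.sin(t)]);Y=np.array([-np.sin(t),np.cos(t)])
for y in np.arange(.125,.146,.003): print(y.round(3),proj(c,np.r_[P+Y*y,.09]).round(1)[0],proj(w,np.r_[P+Y*y,.09]).round(1)[0])
cv2.imwrite("pics/cmp.png",np.hstack([cv2.resize(w["pixels"][0:50,340:400,::-1],None,fx=6,fy=6),cv2.resize(c["pixels"][5:55,250:310,::-1],None,fx=6,fy=6)]))
```

```text
pin head ((-0.5615935917228718, 0.31587666139948034), 0.9553206834528182)
ring4 body ((-0.41110024131342016, 0.05570046866648681), 1.002767751246323)
ring3 ((-0.366516352368464, 0.6480939326201494), 1.0101573020087349)
0.125 [278.9  35.7] [371.4   6.4]
0.128 [278.9  30.9] [371.7   1.7]
0.131 [278.9  26.1] [372.  -3.]
0.134 [278.9  21.2] [372.4  -7.8]
0.137 [278.9  16.3] [372.7 -12.6]
0.14 [278.9  11.3] [373.  -17.5]
0.143 [278.9   6.3] [373.4 -22.4]
```

View pics/cmp.png

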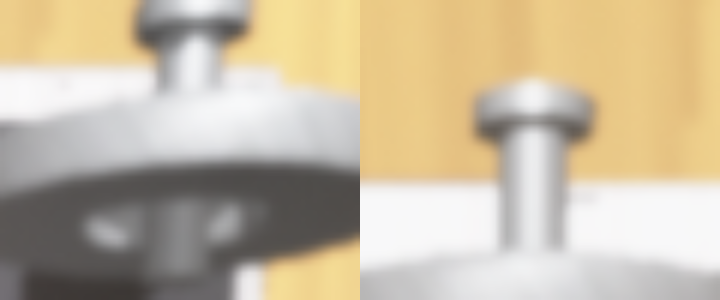

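Run:
```python
from rig import *
s=read_state();print(s["time_s"],s["position"],s["force"])
print(hand_in())
```

```text
23.25 [0.5243145  0.04596352 0.16982959] [-0.39600068 -0.46245204  0.26951515]
the job is handed in; nothing more can be done
None
```

I took the thicker rod from the rest, passed it through rings 1 to 3 and pressed it home against ring 4. It was left lying in the rings and the job handed in at 23.3 s. `hand_in()` gave no verdict, so the result is from my own measurements.

- **Catch at ring 3:** the rod end caught on ring 3's rim at about 5.5 N. I backed off, raised the rod 1.5 mm and it went through. I raised it because the camera showed it centred sideways in rings 1 and 2, and measured ring 3 only about 0.5 mm off to the side.
- **Pressing home:** the rod stopped where ring 4 was expected, and I held 8 to 9 N for over half a second. The highest force I read was 9.6 N.
- **At release:** the rod slid back about 2 mm. Two measures of the pin in the camera pictures put it pushed in 3.9 mm and about 5.5 mm, against the 3 mm needed. They disagree by more than a millimetre. The measured 2 mm gap at the rod's end points to about 4 mm, so the margin may be only about 1 mm.
- **Last look:** a further 1.2 s later nothing had moved beyond image noise. The gripper was open and clear, with no contact force. I saw no contact with the thin rod, mug, bowl or brush, but did not measure their positions again at the end.

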